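# Change the die plates in a tile press bed

### The job

Draw the keeper comb fully open, pull every worn (broken-cornered) die plate out of the press bed and put it down in the wooden crate, and push every good plate from the bench into a bracket of its own until its ears are under the spring clips and it sits flat on the bed. When all are in, slide the keeper fully shut again; leave the other things on the bench where they are.

Things in the scene. Friction and masses are not known exactly. Their poses are not given: they have to be found in the camera images.
- bed: die bed of a small tile press, fixed to the bench: green slab, 20 mm high, x from -80 to +125 mm, y +-135 mm, with three identical brackets side by side along y, 85 mm apart, and a sliding keeper comb along its +x edge. Origin: on the bench top below the middle bracket's centre.
- bracket1 (a point): left (+y) bracket: centre of its floor (the slab's top, 20 mm above the bench), axes as the bed's. All brackets: a plate goes straight down, rib up, ears along x, each ear into a slot between two rigid posts (45 to 53 mm from the centre in x, 25 mm apart, 27 mm high, rounded tops). Seated, the underside is at this point.
- bracket2 (a point): middle bracket, centre of its floor. All brackets: behind the posts (54 to 62 mm from the centre) each slot has a spring clip on either side, a steel bulge of 8 mm radius, 13 mm above the floor; the gap of 17 mm yields to the 20 mm ear. A plate resting on the clips is about 17 mm up; 8 to 18 N straight down snaps it in, much the same pulls it out.
- bracket3 (a point): right (-y) bracket, centre of its floor. All brackets: end stops 64.5 mm from the centre (24.5 mm high at -x, 8 mm at +x) leave a plate 3 mm of play each way in x; the posts leave 2.5 mm each way in y.
- fresh1: good plate (None if absent), aluminium, 0.22 kg: body 84 (x) x 56 (y) x 8 mm, corners whole; ears 20 mm wide, 8 thick at both x ends, 123 mm over the ears, undersides level; a grip rib 50 (x) x 12 (y) mm stands on the middle, 8 to 43 mm above the underside. Origin: centre of the underside, z up through the rib. Starts rib up on the bench. May be turned half round.
- fresh2: another good plate, same as fresh1. None if absent.
- fresh3: another good plate, same as fresh1. None if absent.
- worn1: worn plate (None if absent): as fresh1 (same ears, rib, size and axes) but with one corner of the body broken off, 22 x 22 mm missing at +x, +y. Starts seated in a bracket, held under the keeper's tabs.
- worn2: another worn plate, same as worn1. None if absent.
- worn3: another worn plate, same as worn1. None if absent.
- crate: open wooden crate fixed on the bench left of the bed: inside 190 (x) x 180 (y) mm, walls 6 mm thick and 50 mm high, floor 6 mm thick. Origin: centre of its underside. Two plates lie easily side by side in it, ribs along its x, 76 mm apart.
- keeper (a joint): steel comb sliding along the bed's x: 0 = shut (three tabs reach 9.5 mm over the +x ears of seated plates, 10.5 mm above the floor: no plate can be lifted, and a plate standing proud stops the comb); 0.020 m = fully open (drawn to +x, tabs clear of the ears). Friction about 2.5 N; stays where left. Counts as open from 14 mm.
- keeper_grip (a point): grip point of the keeper's dark wooden handle, an upright block 34 mm (x) x 12 mm (y) whose top is 13 mm above this point and whose foot is 27 mm below it (the comb's steel bar begins there); on the middle bracket's centre line, 85 mm to +x of it when shut; axes as the bed's, moves with the keeper.
- bowl: bystander, not to be disturbed: white ceramic bowl, 100 mm across, 50 mm high. Origin at its underside.
- jar: bystander, not to be disturbed: white lidded jar, 80 mm across, 90 mm high. Origin at its underside.
- clayblock: bystander, not to be disturbed: reddish clay block 70 x 50 x 45 mm. Origin at its underside.
- rib_tool: bystander, not to be disturbed: flat wooden smoothing rib 90 x 50 x 8 mm. Origin at its underside.
- knife: bystander, not to be disturbed: spatula 170 mm long, lying. Origin at its underside.
- brush: bystander, not to be disturbed: brush 160 mm long, lying. Origin at its underside.
Things that resemble listed ones, but are neither listed nor needed, are in the scene too. What is shaped like the worn3 but green is not meant.

How it is judged:
On the way, in this order (a step that is already met when the one before it is completed fails the run):
1. the keeper is drawn open (14 mm or more) (value of joint keeper above 0.014 m), for 0.2 s.
2. all worn plates are in the crate and all good plates sit flat in brackets, the keeper still open (x of worn1 in the frame of crate between -0.09 and 0.09 m and y of worn1 in the frame of crate between -0.085 and 0.085 m and z of each of worn1, worn2, worn3 in the frame of crate below 0.06 m and x of worn2 in the frame of crate between -0.09 and 0.09 m and y of worn2 in the frame of crate between -0.085 and 0.085 m and x of worn3 in the frame of crate between -0.09 and 0.09 m and y of worn3 in the frame of crate between -0.085 and 0.085 m and ((horizontal distance between fresh1 and bracket1 below 0.006 m and z of fresh1 in the frame of bracket1 below 0.0025 m and angle between the z axis of fresh1 and the z axis of bed, either way round below 0.04 rad and angle between the x axis of fresh1 and the x axis of bed, either way round below 0.1 rad) or (horizontal distance between fresh1 and bracket2 below 0.006 m and z of fresh1 in the frame of bracket2 below 0.0025 m and angle between the z axis of fresh1 and the z axis of bed, either way round below 0.04 rad and angle between the x axis of fresh1 and the x axis of bed, either way round below 0.1 rad) or (horizontal distance between fresh1 and bracket3 below 0.006 m and z of fresh1 in the frame of bracket3 below 0.0025 m and angle between the z axis of fresh1 and the z axis of bed, either way round below 0.04 rad and angle between the x axis of fresh1 and the x axis of bed, either way round below 0.1 rad)) and ((horizontal distance between fresh2 and bracket1 below 0.006 m and z of fresh2 in the frame of bracket1 below 0.0025 m and angle between the z axis of fresh2 and the z axis of bed, either way round below 0.04 rad and angle between the x axis of fresh2 and the x axis of bed, either way round below 0.1 rad) or (horizontal distance between fresh2 and bracket2 below 0.006 m and z of fresh2 in the frame of bracket2 below 0.0025 m and angle between the z axis of fresh2 and the z axis of bed, either way round below 0.04 rad and angle between the x axis of fresh2 and the x axis of bed, either way round below 0.1 rad) or (horizontal distance between fresh2 and bracket3 below 0.006 m and z of fresh2 in the frame of bracket3 below 0.0025 m and angle between the z axis of fresh2 and the z axis of bed, either way round below 0.04 rad and angle between the x axis of fresh2 and the x axis of bed, either way round below 0.1 rad)) and ((horizontal distance between fresh3 and bracket1 below 0.006 m and z of fresh3 in the frame of bracket1 below 0.0025 m and angle between the z axis of fresh3 and the z axis of bed, either way round below 0.04 rad and angle between the x axis of fresh3 and the x axis of bed, either way round below 0.1 rad) or (horizontal distance between fresh3 and bracket2 below 0.006 m and z of fresh3 in the frame of bracket2 below 0.0025 m and angle between the z axis of fresh3 and the z axis of bed, either way round below 0.04 rad and angle between the x axis of fresh3 and the x axis of bed, either way round below 0.1 rad) or (horizontal distance between fresh3 and bracket3 below 0.006 m and z of fresh3 in the frame of bracket3 below 0.0025 m and angle between the z axis of fresh3 and the z axis of bed, either way round below 0.04 rad and angle between the x axis of fresh3 and the x axis of bed, either way round below 0.1 rad)) and value of joint keeper above 0.01 m), for 0.2 s.
3. the keeper is slid shut (value of joint keeper below 0.003 m), for 0.2 s.
At the end, for the whole second after the job is handed in: worn plates in the crate (under 60 mm up); good plates each in a bracket: within 6 mm of its centre, underside within 2.5 mm of its floor, flat to 0.04 rad, turned under 0.1 rad, rib up; keeper within 3 mm of shut; all plates at rest (under 0.02 m/s) (x of worn1 in the frame of crate between -0.09 and 0.09 m and y of worn1 in the frame of crate between -0.085 and 0.085 m and z of each of worn1, worn2, worn3 in the frame of crate below 0.06 m and x of worn2 in the frame of crate between -0.09 and 0.09 m and y of worn2 in the frame of crate between -0.085 and 0.085 m and x of worn3 in the frame of crate between -0.09 and 0.09 m and y of worn3 in the frame of crate between -0.085 and 0.085 m and ((horizontal distance between fresh1 and bracket1 below 0.006 m and z of fresh1 in the frame of bracket1 below 0.0025 m and angle between the z axis of fresh1 and the z axis of bed, either way round below 0.04 rad and angle between the x axis of fresh1 and the x axis of bed, either way round below 0.1 rad) or (horizontal distance between fresh1 and bracket2 below 0.006 m and z of fresh1 in the frame of bracket2 below 0.0025 m and angle between the z axis of fresh1 and the z axis of bed, either way round below 0.04 rad and angle between the x axis of fresh1 and the x axis of bed, either way round below 0.1 rad) or (horizontal distance between fresh1 and bracket3 below 0.006 m and z of fresh1 in the frame of bracket3 below 0.0025 m and angle between the z axis of fresh1 and the z axis of bed, either way round below 0.04 rad and angle between the x axis of fresh1 and the x axis of bed, either way round below 0.1 rad)) and ((horizontal distance between fresh2 and bracket1 below 0.006 m and z of fresh2 in the frame of bracket1 below 0.0025 m and angle between the z axis of fresh2 and the z axis of bed, either way round below 0.04 rad and angle between the x axis of fresh2 and the x axis of bed, either way round below 0.1 rad) or (horizontal distance between fresh2 and bracket2 below 0.006 m and z of fresh2 in the frame of bracket2 below 0.0025 m and angle between the z axis of fresh2 and the z axis of bed, either way round below 0.04 rad and angle between the x axis of fresh2 and the x axis of bed, either way round below 0.1 rad) or (horizontal distance between fresh2 and bracket3 below 0.006 m and z of fresh2 in the frame of bracket3 below 0.0025 m and angle between the z axis of fresh2 and the z axis of bed, either way round below 0.04 rad and angle between the x axis of fresh2 and the x axis of bed, either way round below 0.1 rad)) and ((horizontal distance between fresh3 and bracket1 below 0.006 m and z of fresh3 in the frame of bracket1 below 0.0025 m and angle between the z axis of fresh3 and the z axis of bed, either way round below 0.04 rad and angle between the x axis of fresh3 and the x axis of bed, either way round below 0.1 rad) or (horizontal distance between fresh3 and bracket2 below 0.006 m and z of fresh3 in the frame of bracket2 below 0.0025 m and angle between the z axis of fresh3 and the z axis of bed, either way round below 0.04 rad and angle between the x axis of fresh3 and the x axis of bed, either way round below 0.1 rad) or (horizontal distance between fresh3 and bracket3 below 0.006 m and z of fresh3 in the frame of bracket3 below 0.0025 m and angle between the z axis of fresh3 and the z axis of bed, either way round below 0.04 rad and angle between the x axis of fresh3 and the x axis of bed, either way round below 0.1 rad)) and value of joint keeper below 0.003 m and linear speed of each of worn1, worn2, worn3, fresh1, fresh2, fresh3 below 0.02 m/s); the robot touches nothing.
It fails at once if one of the other things on the bench is pushed more than 50 mm from its place (distance of any of bowl, jar, clayblock, rib_tool, knife, brush from where it was at the start of the episode above 0.05 m).
Of worn1, worn2, worn3 only 1 to 2 are there at a start; the rules pass over those that are not, and their reading is None.
Of fresh1, fresh2, fresh3 only 2 to 3 are there at a start; the rules pass over those that are not, and their reading is None.
At some moment in a run one of fresh1, fresh2, fresh3 may be knocked a few centimetres aside while the robot is not near it.
Once in a run the grip may slacken for a moment while it holds something.
It also fails if it takes over 210 s, if anything falls off the work surface, if the arm or the gripper's body presses on something with over 40 N, if the wrist force passes 120 N, or if a joint passes its speed limit or range.

### The arm

A 6-joint arm with a two-finger parallel gripper is mounted at the origin on the work surface. World frame = base frame: x ahead of the robot, y to its left, z up, the work surface at z = 0. Lengths are in m, angles in rad, forces in N, time in s.
With the tool pointing down it reaches from about 0.25 to 0.725 m from the base axis. Payload 4 kg.
Tool frame: the origin (TCP) lies at the very end of the fingers, on their centre line; the grasp point (between the pads) lies 19 mm behind it; z points along the fingers, y is the direction in which the jaws open and shut (so a half turn about z gives the same grasp; the last joint's range is limited). The gripper opens to 85 mm and grips with 20 to 120 N. Pads are 22 mm wide; open, the fingers measure 114 mm over their backs; the gripper's body (76 mm by 85 mm) begins 54 mm behind the grasp point. The pads swing forward as they close: fully open they stand 13 mm farther back than shut.
Start: joints at [-1.336, 0.241, 0.005, 1.335, 0, 1.571], TCP at [0.116, -0.486, 0.231] pointing down, gripper open.
Joint ranges: [-2.72, 2.72], [-1.05, 1.87], [-1.09, 1.28], [-1.99, 2.15], [-1.42, 1.44], [-3.14, 3.14]. Speed limits (rad/s): [2.79, 2.79, 3.14, 3.14, 3.14, 3.14].

### API

Orientations are given as a unit quaternion [x, y, z, w].
In Python, from workcell import bot gives the robot as it stands.
- The arm moves only by the shell command python3 -m crank 'ROWS'. ROWS is JSON, a list that holds one entry, the list of rows, each a list of 5 numbers: the shift along the tool's x, y, z in mm, then the turn about the tool's z in degrees, then the closure in counts, from 0 (fully open) to 255 (shut). In form: [[[tx, ty, tz, turn, grip], ...]]. A call has 1 to 12 rows; each row shifts and turns the pose as measured when the row begins, along the tool's axes as they then stand; what a row does not reach is not made up. A row lasts 1/8 s, in which the tool goes at most 62.5 mm and 10.7 degrees, less where a joint would pass 70% of its speed; a pose out of reach is approached as far as the arm can. A call is refused whole if a number of a shift passes 62.5 or a number of a turn 10.7, either way. A call with a gripper value outside its range is refused whole. The fingers move at their own pace and stop on an object; the grip force is fixed at half the most. Time passes only in rows, so rows that do not move let the fingers close. It gives the time, the measured TCP pose, the force and the opening at its end, in the units of the state.
- bot.get_obs(): the state, without advancing time (a new reading comes with each control period).
- bot.camera(name): name is "scene" or "side" or "wrist"; returns a dict with "img" (400x640x3 uint8, blue, green, red), "depth" (400x640 float32, m along the optical axis (not along the pixel's ray), 0 where there is no reading), "fx", "fy", "cx", "cy" (pixels), "R" (3x3) and "t" (3): a world point X has camera coordinates R X + t; the wrist camera has in their place "T_tool_cam" (4x4, takes a point from camera to tool coordinates, whose origin is the TCP and whose axes are the flange's). Camera axes: x right, y down, z forward; pixel columns grow to the right and rows downward; lengths in m; the calibration is good to about 2 mm. A picture is of the moment at which its call begins: read the wrist's pose just before it.
- bot.job_done(): hands the job in, once; it reports no verdict.
The state is a dict: "clock": time; "joint_pos": joint angles; "joint_vel": joint speeds; "tau": joint torques, N m; "eef_pos": TCP position; "tool_rot": TCP orientation; "ft_force": force on the tool from outside, world axes, zero at the start; "ft_torque": the same for the moment, N m; "grip_width": finger opening in m.
Only numpy, scipy, OpenCV 4.12 (cv2) and the standard library are available. Lean on these libraries where they do the work, as an engineer would, in place of code of your own. Each camera call takes 0.05 s, during which the arm holds its last target.

## Working session

There is one attempt and no reset: what is moved stays moved. The work goes in short steps, Python scripts to look and compute and a shell command to move; the robot and the scene stay as the last step left them, time stands still between calls to the robot, and variables do not carry over. Pictures are saved under pics/ and viewed, and the job is handed in when it is done.

```bash
ls; mkdir -p pics; python3 - <<'E'
from workcell import bot
import cv2,numpy as np
o=bot.get_obs();print({k:np.round(v,3) for k,v in o.items()})
for n in("scene","side"):
    c=bot.camera(n);cv2.imwrite(f"pics/{n}0.png",c["img"]);np.savez(f"{n}0.npz",**c)
    print(n,c["fx"],c["cx"],c["cy"],np.round(c["R"],3).tolist(),np.round(c["t"],3))
E
```

```text
pics
{'clock': np.float64(0.0), 'joint_pos': array([-1.336,  0.241,  0.004,  1.335,  0.   ,  1.571]), 'joint_vel': array([-0.001,  0.001,  0.002, -0.   , -0.001,  0.   ]), 'tau': array([ 1.0000e-03, -3.7232e+01,  2.5241e+01,  1.7000e-02,  0.0000e+00,
       -0.0000e+00]), 'eef_pos': array([ 0.116, -0.486,  0.23 ]), 'tool_rot': array([ 0.993,  0.117, -0.   , -0.001]), 'ft_force': array([ 0.484, -0.338,  0.276]), 'ft_torque': array([ 0.034,  0.018, -0.017]), 'grip_width': np.float64(0.085)}
scene 502.79834587451074 321.73940064528813 196.63956358752642 [[-0.427, 0.904, 0.011], [0.764, 0.367, -0.53], [-0.483, -0.218, -0.848]] [ 0.203 -0.306  2.031]
side 419.82087028109754 317.16617674536116 199.16927070405862 [[-0.7, -0.714, -0.007], [-0.413, 0.413, -0.812], [0.583, -0.565, -0.584]] [0.335 0.239 1.2  ]
```

View pics/scene0.png

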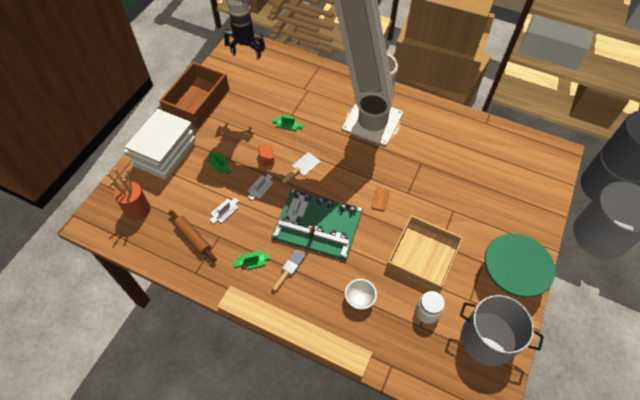

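View pics/side0.png

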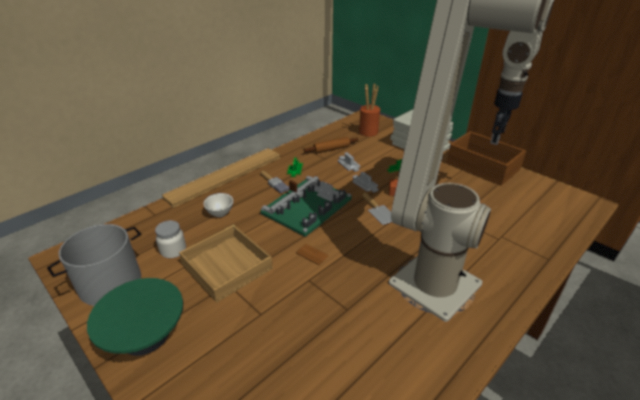

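```bash
cat >h.py <<'E'
from workcell import bot
import cv2,numpy as np
from scipy.spatial.transform import Rotation as Ro
def cloud(c,Twt=None):
    h,w=c["depth"].shape
    u,v=np.meshgrid(np.arange(w),np.arange(h)); d=c["depth"]
    P=np.stack([(u-c["cx"])/c["fx"]*d,(v-c["cy"])/c["fy"]*d,d],-1)
    if "R" in c and Twt is None: X=(P-c["t"])@c["R"]
    else:
        T=Twt@c["T_tool_cam"]; X=P@T[:3,:3].T+T[:3,3]
    X[d<=0]=np.nan
    return X
def tool():
    o=bot.get_obs();T=np.eye(4);T[:3,:3]=Ro.from_quat(o["tool_rot"]).as_matrix();T[:3,3]=o["eef_pos"];return T,o
def ortho(X,img,x0,x1,y0,y1,s=0.001,zmin=-.01,zmax=.2):
    # up = +x , left=+y
    H=int((x1-x0)/s);W=int((y1-y0)/s)
    I=np.zeros((H,W,3),np.uint8);Z=np.full((H,W),-1.)
    p=X.reshape(-1,3);c=img.reshape(-1,3)
    m=np.isfinite(p[:,0])&(p[:,2]>zmin)&(p[:,2]<zmax);p=p[m];c=c[m]
    o=np.argsort(p[:,2]);p=p[o];c=c[o]
    r=((x1-p[:,0])/s).astype(int);q=((y1-p[:,1])/s).astype(int)
    k=(r>=0)&(r<H)&(q>=0)&(q<W)
    I[r[k],q[k]]=c[k];Z[r[k],q[k]]=p[k,2]
    return I,Z
E
python3 - <<'E'
from h import *
c=dict(np.load("scene0.npz"))
im=c["img"][100:290,190:390];cv2.imwrite("pics/crop0.png",cv2.resize(im,None,fx=4,fy=4,interpolation=cv2.INTER_CUBIC)[:600])
im=c["img"][100:230,200:330];cv2.imwrite("pics/crop1.png",cv2.resize(im,None,fx=4.6,fy=4.6,interpolation=cv2.INTER_CUBIC))
X=cloud(c)
for n,(u,v) in dict(grey=(261,184),silver=(224,209),bedgrey=(297,205),green1=(288,123),green2=(219,160),green3=(252,260),handle=(312,232),crate=(424,252),bowl=(361,294),clay=(380,198),red=(266,155)).items():print(n,np.round(X[v,u],3))
E
```

```text
grey [ 0.473 -0.247  0.021]
silver [ 0.624 -0.312  0.024]
bedgrey [ 0.517 -0.076  0.06 ]
green1 [ 0.166 -0.295  0.012]
green2 [ 0.457 -0.432  0.04 ]
green3 [ 0.751 -0.128  0.017]
handle [0.602 0.023 0.085]
crate [0.465 0.383 0.001]
bowl [0.699 0.247 0.003]
clay [0.328 0.166 0.001]
red [ 0.367 -0.282  0.049]
```

View pics/crop0.png

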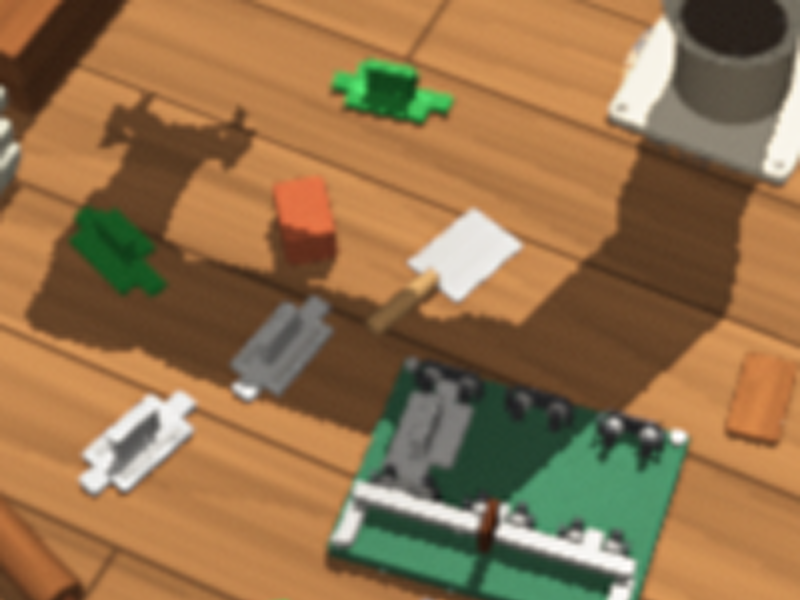

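```bash
python3 - <<'E'
from h import *
c=dict(np.load("scene0.npz"))
X=cloud(c)
I,Z=ortho(X,c["img"],.25,.85,-.5,.5,s=.002)
I=cv2.dilate(I,np.ones((3,3)))
I=cv2.resize(I,None,fx=1.6,fy=1.6)
cv2.imwrite("pics/ortho0.png",I);print(I.shape)
c=bot.camera("wrist");print(c["fx"],c["cx"],c["cy"],np.round(c["T_tool_cam"],3).tolist())
E
```

```text
(480, 800, 3)
312.16123001665744 319.10633214972665 200.79682431650554 [[-0.0, -0.961, -0.277, 0.071], [1.0, -0.0, 0.001, -0.0], [-0.001, -0.277, 0.961, -0.142], [0.0, 0.0, 0.0, 1.0]]
```

View pics/ortho0.png

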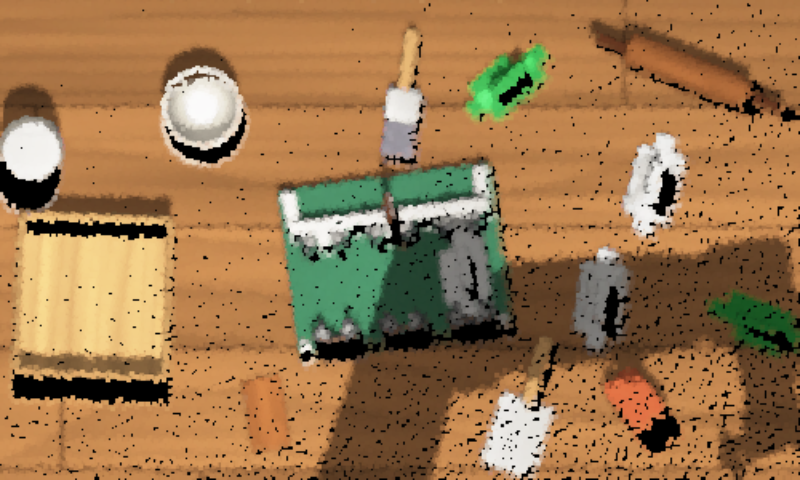

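View pics/crop1.png

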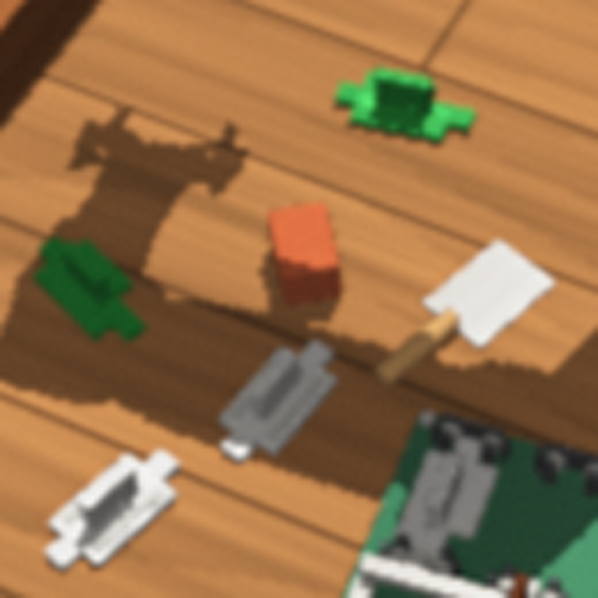

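```bash
cat >>h.py <<'E'
def yaw(T): return np.degrees(np.arctan2(T[1,0],T[0,0]))
def plan(tx,ty,tz,tyaw=None,T=None):
    "print the tool frame mm shift to world target and turn"
    if T is None: T,o=tool()
    d=T[:3,:3].T@(np.array([tx,ty,tz])-T[:3,3])*1000
    print("pose",np.round(T[:3,3],4),"yaw %.2f"%yaw(T),"shift",np.round(d,1), end=" ")
    if tyaw is not None:
        t=yaw(T)-tyaw; t=(t+90)%180-90
        print("turn %.2f"%t,end=" ")
        psi=np.radians(yaw(T)-t)
        R=np.array([[np.cos(psi),np.sin(psi),0],[np.sin(psi),-np.cos(psi),0],[0,0,-1.]])
        print("shift after turn",np.round(R.T@(np.array([tx,ty,tz])-T[:3,3])*1000,1))
    else: print()
E
python3 -m crank '[[[0,0,-40,0,0],[47,-39,-3,0,0],[47,-39,-3,0,0],[47,-39,-3,0.5,0],[47,-39,-3,0.5,0],[47,-39,-3,1,0],[47,-39,-3,1,0],[47,-39,-3,1,0],[47,-39,-3,1,0],[47,-39,-3,0,0],[20,-20,0,0,0],[0,0,0,0,0]]]'
cat > wl.py <<'E'
import sys
from h import *
n=sys.argv[1]
T,o=tool();c=bot.camera("wrist");cv2.imwrite(f"pics/{n}.png",c["img"]);np.savez(f"{n}.npz",T=T,**c)
print(np.round(T[:3,3],4),"yaw",round(yaw(T),2),"clock",o["clock"],"F",np.round(o["ft_force"],1),"tilt",np.round(T[:3,2],4),"w",o["grip_width"])
E
python3 wl.py w1
```

```text
clock: 1.65
eef_pos: [0.4858, -0.0232, 0.2977]
tool_rot: [0.998, 0.07, 0.0, -0.002]
ft_force: [0.6, 0.2, -0.2]
grip_width: 0.0855
[ 0.4858 -0.0232  0.2977] yaw 8.07 clock 1.65 F [ 0.6  0.2 -0.2] tilt [ 2.0e-04  3.7e-03 -1.0e+00] w 0.08551373179323045
```

View pics/w1.png

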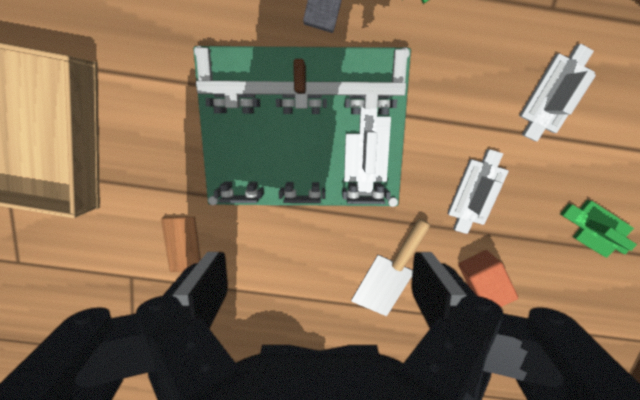

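```bash
cat >>h.py <<'E'
def load(n):
    c=dict(np.load(n+".npz"));X=cloud(c,c.get("T"));return c,X
E
cat > bed.py <<'E'
import sys
from h import *
c,X=load(sys.argv[1])
# ray-plane using z=.02 top of slab; check z of green
hsv=cv2.cvtColor(c["img"],cv2.COLOR_BGR2HSV)
R=np.s_[20:215,185:420]
def onplane(pix,z,c=c):
    T=c["T"]@c["T_tool_cam"];pix=np.asarray(pix,float)
    r=np.stack([(pix[:,0]-c["cx"])/c["fx"],(pix[:,1]-c["cy"])/c["fy"],np.ones(len(pix))],-1)@T[:3,:3].T
    o=T[:3,3];s=(z-o[2])/r[:,2];return o+r*s[:,None]
if __name__=="__main__":
    g=((hsv[...,0]>60)&(hsv[...,0]<95)&(hsv[...,1]>90)).astype(np.uint8)
    m=np.zeros_like(g);m[R]=g[R]
    z=X[...,2][m>0];print("z green",np.nanpercentile(z,[5,50,95]))
    table=X[...,2][220:260,225:350];print("table z",np.nanmedian(table))
    P=X[(m>0)&(X[...,2]>.015)&(X[...,2]<.026)]
    rect=cv2.minAreaRect((P[:,:2]*1000).astype(np.float32));print(rect)
E
python3 bed.py w1
```

```text
z green [0.01765984 0.01901239 0.02038424]
table z -0.0010102932018859756
((528.388916015625, 6.12353515625), (200.31410217285156, 264.71337890625), 7.682123184204102)
```

```bash
python3 - <<'E'
from h import *
c,X=load("w1")
# plane-aligned crop
sub=X[20:215,185:420].reshape(-1,3)
h=sub[(sub[:,2]>.068)&(sub[:,2]<.12)]
print("handle",len(h),h.mean(0),h.max(0)[2],cv2.minAreaRect((h[:,:2]*1000).astype(np.float32)))
z=sub[:,2]
print("zhist",np.histogram(z[np.isfinite(z)],bins=np.arange(-.005,.1,.005)))
im=cv2.resize(c["img"][30:220,180:420],None,fx=3,fy=3,interpolation=cv2.INTER_CUBIC);cv2.imwrite("pics/w1c.png",im)
E
python3 -m crank '[[[0,0,0,0,120],[0,0,0,0,120]]]'; python3 wl.py t
```

```text
handle 390 [0.58961659 0.01360983 0.08079681] 0.08373170917726441 ((589.9432373046875, 13.863162994384766), (33.9343147277832, 11.535368919372559), 7.347801685333252)
zhist (array([11434,  1575,    33,    46, 19126,  2821,  3473,   494,  1083,
        4285,   399,    37,    26,   421,    27,     8,    32,   331,
           0,     0]), array([-0.005,  0.   ,  0.005,  0.01 ,  0.015,  0.02 ,  0.025,  0.03 ,
        0.035,  0.04 ,  0.045,  0.05 ,  0.055,  0.06 ,  0.065,  0.07 ,
        0.075,  0.08 ,  0.085,  0.09 ,  0.095]))
clock: 1.95
eef_pos: [0.4838, -0.0257, 0.2977]
tool_rot: [0.998, 0.068, -0.0, -0.002]
ft_force: [-0.3, 0.1, 0.2]
grip_width: 0.0516
[ 0.4838 -0.0257  0.2977] yaw 7.85 clock 1.95 F [-0.3  0.1  0.2] tilt [-0.0011  0.0031 -1.    ] w 0.05162092125153178
```

View pics/w1c.png

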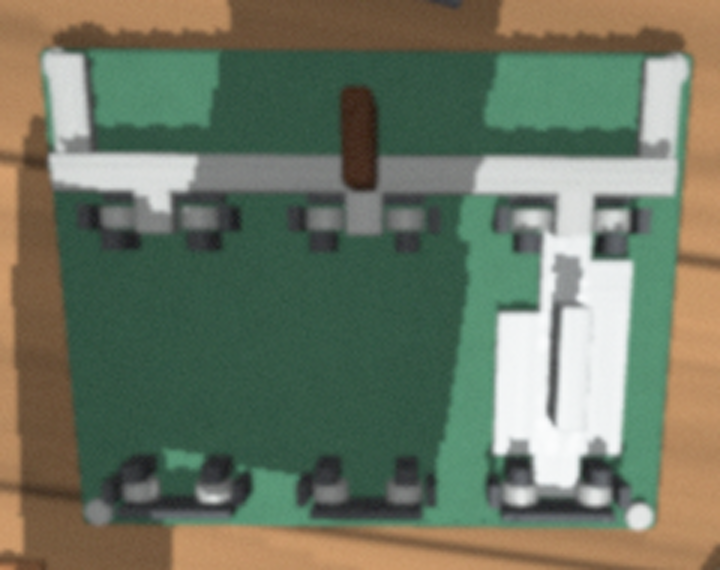

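```bash
python3 -c "
from h import *
plan(.590,.0137,.054,7.6)"; sed -i 's/^E$//' h.py
```

```text
pose [ 0.4838 -0.0257  0.2977] yaw 7.84 shift [110.8 -23.8 243.8] turn 0.24 shift after turn [110.5 -25.  243.7]
```

```bash
python3 -m crank '[[[37,-8,0,0.2,100],[37,-8,40,0,100],[37,-8,40,0,100],[0,0,50,0,100],[0,0,30,0,100],[0,0,0,0,100],[0,0,0,0,100]]]';python3 -c "
from h import *
plan(.590,.0137,.054,7.6)"
```

```text
clock: 2.88
eef_pos: [0.5944, 0.0074, 0.1381]
tool_rot: [0.998, 0.061, 0.004, -0.001]
ft_force: [0.0, 0.0, 0.7]
grip_width: 0.0518
pose [0.5944 0.0074 0.1381] yaw 6.99 shift [-4.2 -6.7 84.1] turn -0.61 shift after turn [-3.5 -6.8 84.1]
```

```bash
python3 -m crank '[[[-4,-7,0,-0.6,100],[0,0,20,0,100],[0,0,0,0,100]]]';python3 -c "
from h import *
plan(.590,.0137,.054,7.6)"; python3 wl.py w2
```

```text
clock: 3.25
eef_pos: [0.5921, 0.0143, 0.1238]
tool_rot: [0.998, 0.066, 0.008, -0.001]
ft_force: [0.0, 0.8, 0.4]
grip_width: 0.0518
pose [0.5921 0.0143 0.1238] yaw 7.62 shift [-3.3  0.4 69.7] turn 0.02 shift after turn [-2.1  0.3 69.8]
[0.5921 0.0143 0.1238] yaw 7.62 clock 3.25 F [0.  0.8 0.4] tilt [ 0.0168  0.0027 -0.9999] w 0.05184301188622946
```

View pics/w2.png

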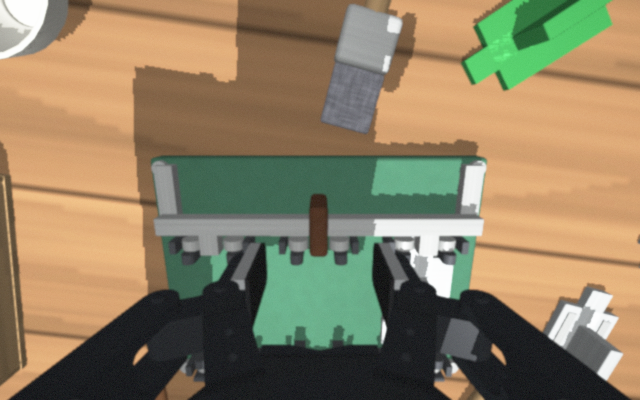

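```bash
python3 -m crank '[[[-1,0,15,0,100],[-1,0,15,0,100],[0,0,15,0,100],[0,0,15,0,100],[0,0,5,0,100],[0,0,0,0,100]]]';python3 -c "
from h import *
plan(.590,.0137,.054,7.6);print(tool()[0][:3,2])"
```

```text
clock: 4.05
eef_pos: [0.5931, 0.0145, 0.057]
tool_rot: [0.998, 0.067, 0.011, -0.001]
ft_force: [-0.4, -0.3, 0.4]
grip_width: 0.0517
pose [0.5931 0.0145 0.057 ] yaw 7.64 shift [-3.3  0.4  2.9] turn 0.04 shift after turn [-3.2  0.4  3. ]
[ 0.02132966  0.00292486 -0.99976822]
```

Centred within a millimetre or so; close and draw +x 20 mm.

```bash
python3 -m crank '[[[-2,0,0,0,255],[0,0,0,0,255],[0,0,0,0,255],[0,0,0,0,255],[0,0,0,0,255]]]';python3 -c "
from h import *
plan(.590,.0137,.054,7.6);print(tool()[0][:3,2])"
```

```text
clock: 4.68
eef_pos: [0.5917, 0.015, 0.0579]
tool_rot: [0.998, 0.067, 0.012, -0.001]
ft_force: [0.8, 0.4, -1.2]
grip_width: 0.0111
pose [0.5917 0.015  0.0579] yaw 7.68 shift [-2.   1.   3.9] turn 0.08 shift after turn [-1.9  1.   3.9]
[ 0.02313539  0.00379295 -0.99972515]
```

```bash
python3 -m crank '[[[6,0,0,0,255],[6,0,0,0,255],[6,0,0,0,255],[6,0,0,0,255],[0,0,0,0,255],[0,0,0,0,255]]]';python3 -c "
from h import *
plan(.590,.0137,.054,7.6);print(tool()[0][:3,2])"
```

```text
clock: 5.42
eef_pos: [0.6113, 0.0176, 0.0579]
tool_rot: [0.998, 0.067, 0.005, -0.001]
ft_force: [-4.4, 1.4, 0.7]
grip_width: 0.0113
pose [0.6113 0.0176 0.0579] yaw 7.65 shift [-21.7   1.    3.7] turn 0.05 shift after turn [-21.6   1.    3.9]
[ 0.01067462  0.00216707 -0.99994068]
```

```bash
python3 -m crank '[[[0,0,0,0,100],[0,0,0,0,100],[0,0,0,0,100],[0,0,-30,0,100],[-20,0,-50,0,100],[-30,0,-50,0,100],[-30,0,-30,0,100],[-20,0,-10,0,100],[0,0,0,0,100],[0,0,0,0,100]]]';python3 wl.py w3
```

```text
clock: 6.68
eef_pos: [0.5138, 0.0031, 0.2333]
tool_rot: [0.998, 0.066, 0.012, 0.0]
ft_force: [0.5, -1.2, 1.0]
grip_width: 0.0516
[0.5138 0.0031 0.2333] yaw 7.62 clock 6.675 F [ 0.5 -1.2  1. ] tilt [ 0.0248  0.0011 -0.9997] w 0.05161931145977649
```

View pics/w3.png

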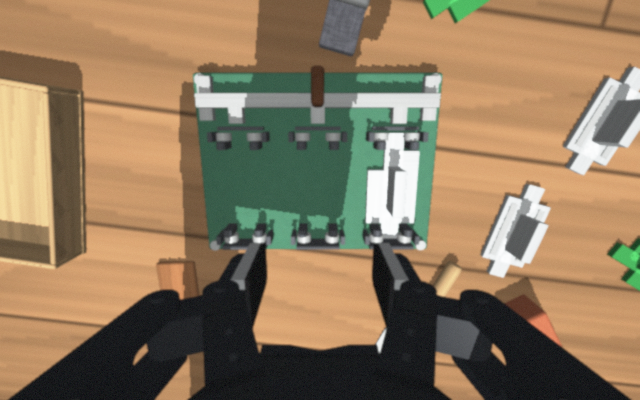

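```bash
cat > meas.py <<'E'
import sys
from h import *
c,X=load(sys.argv[1])
def rib(box,z0,z1):
    u0,v0,u1,v1=box;s=X[v0:v1,u0:u1].reshape(-1,3)
    s=s[(s[:,2]>z0)&(s[:,2]<z1)]
    r=cv2.minAreaRect((s[:,:2]*1000).astype(np.float32));(a,b),(w,h),an=r
    if w<h: an+=90
    an=(an+90)%180-90
    print(box,len(s),"c",round(a/1000,4),round(b/1000,4),"size",round(max(w,h),1),round(min(w,h),1),"yaw %.1f"%an,"z",np.round(np.percentile(s[:,2],[50,95]),4),"mean",np.round(s.mean(0)[:2],4))
for a in sys.argv[2:]:
    b=eval(a);rib(b[:4],b[4],b[5])
E
python3 meas.py w3 360,150,430,235,.055,.075 560,60,640,180,.035,.055 480,180,555,280,.035,.055
python3 meas.py w1 330,110,400,190,.055,.075 515,40,600,145,.035,.055 440,145,515,240,.035,.055 
python3 - <<'E'
from h import *
c,X=load("w3")
# crate from scene
c,X=load("scene0")
s=X[205:290,380:470].reshape(-1,3)
for lo,hi in((-.01,.02),(.04,.06)):
    q=s[(s[:,2]>lo)&(s[:,2]<hi)]
q=s[(s[:,2]>.042)&(s[:,2]<.06)]
print("crate rim",len(q),cv2.minAreaRect((q[:,:2]*1000).astype(np.float32)),np.percentile(q[:,2],[5,50,95]))
E
```

```text
(360, 150, 430, 235) 614 c 0.5172 -0.0812 size 50.1 12.4 yaw 7.8 z [0.062  0.0632] mean [ 0.5179 -0.0803]
(560, 60, 640, 180) 547 c 0.6199 -0.3166 size 46.9 15.1 yaw -9.4 z [0.0414 0.0433] mean [ 0.6142 -0.3135]
(480, 180, 555, 280) 599 c 0.4774 -0.2522 size 50.0 14.0 yaw -7.7 z [0.0417 0.0432] mean [ 0.4784 -0.2507]
(330, 110, 400, 190) 445 c 0.5168 -0.0813 size 49.8 12.2 yaw 7.1 z [0.062  0.0633] mean [ 0.5172 -0.0809]
(515, 40, 600, 145) 603 c 0.6209 -0.3186 size 49.7 13.9 yaw -15.6 z [0.0418 0.0435] mean [ 0.6214 -0.3169]
(440, 145, 515, 240) 436 c 0.4771 -0.2522 size 50.3 12.9 yaw -7.3 z [0.0419 0.0433] mean [ 0.478  -0.2511]
crate rim 467 ((478.934814453125, 382.3515930175781), (191.56057739257812, 209.28482055664062), 87.74723815917969) [0.04283234 0.04887177 0.05519504]
```

```bash
python3 -c "
from h import *
plan(.517,-.0813,.10,7.6)"
python3 -m crank '[[[0,28,0,0,100],[0,28,0,0,100],[0,28,20,0,100],[0,0,40,0,100],[0,0,40,0,100],[0,0,20,0,100],[0,0,0,0,100]]]';python3 -c "
from h import *
plan(.517,-.0813,.034,7.6);print(tool()[0][:3,2])"
```

```text
pose [0.5138 0.0031 0.2332] yaw 7.62 shift [-11.2  83.8 133.1] turn 0.02 shift after turn [ -7.9  84.1 133.2]
clock: 7.6
eef_pos: [0.5312, -0.0823, 0.1017]
tool_rot: [0.998, 0.067, 0.008, -0.001]
ft_force: [-0.3, -1.0, 0.3]
grip_width: 0.052
pose [ 0.5312 -0.0823  0.1017] yaw 7.70 shift [-15.   -2.9  67.5] turn 0.10 shift after turn [-13.9  -2.9  67.7]
[ 0.01578539  0.0024706  -0.99987235]
```

```bash

python3 -m crank '[[[-7,-1.5,0,0,100],[-7,-1.5,10,0,100],[0,0,15,0,100],[0,0,15,0,100],[0,0,15,0,100],[0,0,8,0,100],[0,0,0,0,100]]]';python3 -c "
from h import *
plan(.517,-.0813,.034,7.6);print(tool()[0][:3,2])"; python3 wl.py w4
```

```text
clock: 8.48
eef_pos: [0.5193, -0.081, 0.037]
tool_rot: [0.998, 0.067, 0.011, -0.0]
ft_force: [0.5, 0.6, -0.0]
grip_width: 0.0523
pose [ 0.5193 -0.081   0.037 ] yaw 7.74 shift [-2.4 -0.   3. ] turn 0.14 shift after turn [-2.3 -0.   3. ]
[ 0.02124243  0.0016065  -0.99977306]
[ 0.5193 -0.081   0.037 ] yaw 7.74 clock 8.475 F [ 0.5  0.6 -0. ] tilt [ 0.0212  0.0016 -0.9998] w 0.052338322243015045
```

View pics/w4.png

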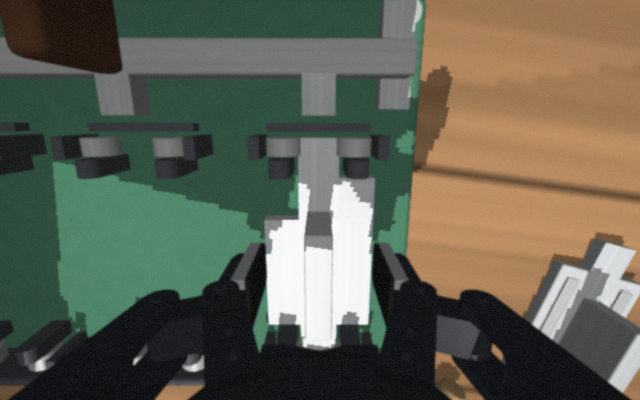

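```bash

python3 -m crank '[[[-1,0,2.5,0,100],[0,0,0,0,255],[0,0,0,0,255],[0,0,0,0,255],[0,0,0,0,255],[0,0,0,0,255]]]'; python3 -m crank '[[[0,0,-4,0,255],[0,0,-4,0,255],[0,0,-4,0,255],[0,0,-4,0,255]]]'
```

```text
clock: 9.28
eef_pos: [0.52, -0.081, 0.0363]
tool_rot: [0.998, 0.068, 0.013, 0.0]
ft_force: [0.6, -0.1, -0.9]
grip_width: 0.0108
clock: 9.78
eef_pos: [0.5166, -0.0808, 0.0476]
tool_rot: [0.998, 0.067, 0.009, -0.001]
ft_force: [4.2, 0.1, -15.5]
grip_width: 0.0111
```

```bash

python3 -m crank '[[[0,0,-5,0,255],[0,0,-5,0,255],[0,0,-8,0,255],[0,0,-8,0,255],[0,0,-10,0,255]]]';python3 wl.py w5
```

```text
clock: 10.4
eef_pos: [0.5176, -0.0814, 0.091]
tool_rot: [0.998, 0.067, 0.012, 0.0]
ft_force: [0.5, -0.7, -1.6]
grip_width: 0.0109
[ 0.5176 -0.0814  0.091 ] yaw 7.74 clock 10.4 F [ 0.5 -0.7 -1.6] tilt [ 0.0231  0.001  -0.9997] w 0.010909066393052417
```

View pics/w5.png

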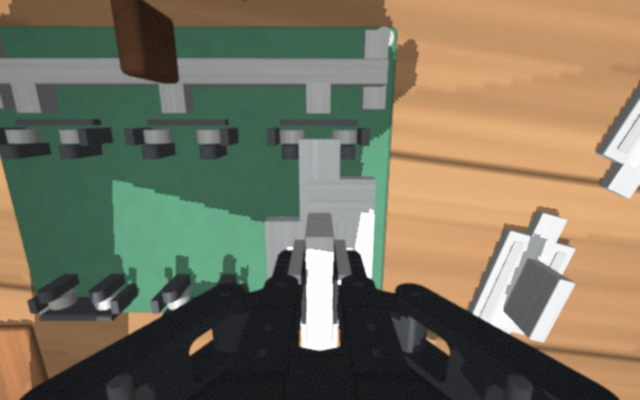

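```bash

python3 -m crank '[[[0,0,-40,0,255],[0,0,-40,0,255],[0,-40,-10,0,255],[0,-50,0,0,255],[0,-50,0,0,255],[0,-50,0,0,255],[0,-50,0,0,255],[0,-50,0,0,255],[0,-50,0,2,255],[0,-50,0,3,255],[0,-40,0,3,255],[0,0,0,2,255]]]';python3 -c "
from h import *
plan(.479,.382,.028,-2.3);print(tool()[0][:3,2])"; python3 wl.py w6
```

```text
clock: 11.95
eef_pos: [0.4811, 0.1601, 0.2042]
tool_rot: [0.99, 0.115, -0.004, -0.077]
ft_force: [0.4, -0.7, -2.1]
grip_width: 0.0109
pose [0.4811 0.1601 0.2042] yaw 13.21 shift [  47.  -187.   207.6] turn 15.51 shift after turn [ -11.  -221.6  176.2]
[-0.02579616  0.15086906 -0.98821712]
[0.4811 0.1601 0.2042] yaw 13.21 clock 11.95 F [ 0.4 -0.7 -2.1] tilt [-0.0258  0.1509 -0.9882] w 0.01090004708389232
```

View pics/w6.png

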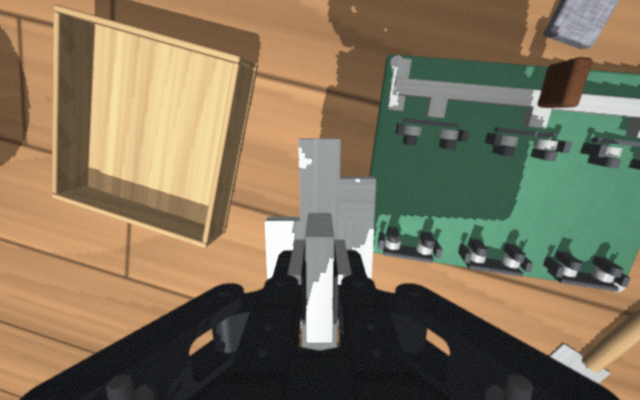

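```bash
cat > st.py <<'E'
import sys
from h import *
T,o=tool();print("z",np.round(T[:3,2],3),"yaw %.2f"%yaw(T),"q",np.round(o["joint_pos"],3),"v",np.round(o["joint_vel"],2),"p",np.round(T[:3,3],4),"F",np.round(o["ft_force"],1),"w",round(o["grip_width"],4))
if len(sys.argv)>3: plan(*[float(a) for a in sys.argv[1:5]])
E
python3 st.py; python3 -m crank '[[[0,0,0,0,255]]]' >/dev/null; python3 st.py;python3 -m crank '[[[0,-20,0,0,255]]]' >/dev/null; python3 st.py;python3 -m crank '[[[0,-20,0,0,255]]]'>/dev/null; python3 st.py;python3 -m crank '[[[0,0,0,0,255]]]'>/dev/null; python3 st.py
```

```text
z [-0.026  0.149 -0.988] yaw 13.08 q [ 0.227  0.259 -0.053  1.251  0.152  3.141] v [ 0.01  0.   -0.01 -0.01 -0.   -0.  ] p [0.4814 0.1585 0.2038] F [-0.3 -1.7 -3.1] w 0.0111
z [-0.026  0.149 -0.988] yaw 12.97 q [ 0.225  0.259 -0.053  1.251  0.152  3.141] v [-0.02 -0.    0.    0.   -0.01  0.  ] p [0.4816 0.1574 0.2037] F [ 0.2  0.8 -1.5] w 0.0112
z [-0.031  0.157 -0.987] yaw 13.72 q [ 0.238  0.259 -0.046  1.258  0.16   3.141] v [ 0.12 -0.    0.06  0.06  0.07  0.  ] p [0.4794 0.1663 0.2065] F [ 0.4  0.6 -1. ] w 0.0106
z [-0.035  0.164 -0.986] yaw 14.58 q [ 0.253  0.259 -0.038  1.266  0.169  3.141] v [ 0.12 -0.    0.06  0.06  0.07  0.  ] p [0.477  0.1762 0.2098] F [ 0.4  0.4 -0.6] w 0.0104
z [-0.035  0.165 -0.986] yaw 14.67 q [ 0.255  0.259 -0.037  1.266  0.169  3.141] v [-0.    0.   -0.01  0.   -0.   -0.  ] p [0.477  0.1771 0.2102] F [-0.8 -0.7 -1.9] w 0.0108
```

```bash
python3 -m crank '[[[0,0,0,-10,255],[0,0,0,-10,255],[0,0,0,-10,255],[0,0,0,-10,255],[0,0,0,-10,255],[0,0,0,-10,255],[0,0,0,-10,255],[0,0,0,-5,255],[0,0,0,0,255]]]';python3 st.py .479 .382 .12 87.7
```

```text
clock: 13.62
eef_pos: [0.4757, 0.1794, 0.2101]
tool_rot: [0.689, 0.72, 0.047, -0.07]
ft_force: [-0.3, 0.1, -1.7]
grip_width: 0.0111
z [-0.036  0.163 -0.986] yaw 92.37 q [ 0.261  0.259 -0.038  1.267  0.168  1.789] v [ 0.   -0.    0.    0.   -0.   -0.01] p [0.4757 0.1794 0.2101] F [-0.3  0.1 -1.7] w 0.0111
pose [0.4757 0.1794 0.2101] yaw 92.37 shift [184.7  15.2 121.7] turn 4.67 shift after turn [202.5  -4.9  90.1]
```

```bash
python3 -m crank '[[[40,2,8,0,255],[40,2,8,0,255],[40,1,8,1,255],[40,1,9,2,255],[37,1,9,1,255],[0,0,0,0,255]]]' >/dev/null;python3 st.py .479 .382 .06 87.7; python3 wl.py w7
```

```text
z [-0.035  0.162 -0.986] yaw 87.52 q [0.606 0.429 0.18  1.257 0.154 2.221] v [-0.02 -0.01 -0.02  0.02 -0.03  0.01] p [0.4768 0.3869 0.1999] F [-0.2 -0.7 -1.5] w 0.0109
pose [0.4768 0.3869 0.1999] yaw 87.52 shift [-27.2   8.2 137.1] turn -0.18 shift after turn [ -4.8   2.4 139.9]
[0.4768 0.3869 0.1999] yaw 87.52 clock 14.375 F [-0.2 -0.7 -1.5] tilt [-0.0351  0.1623 -0.9861] w 0.010945508509044424
```

View pics/w7.png

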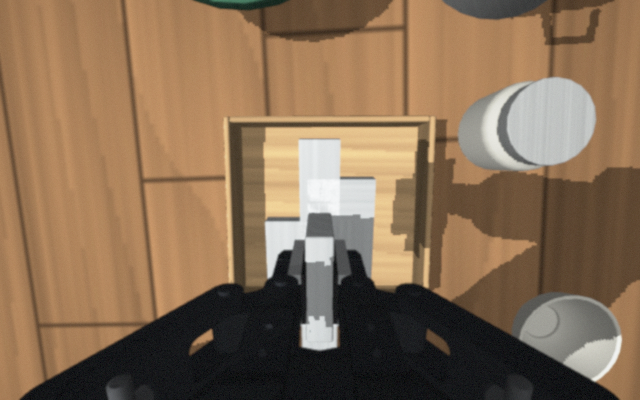

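```bash
python3 -m crank '[[[-7,2,34,0,255],[-7,2,34,0,255],[-6,2,34,0,255],[-6,2,25,0,255],[-2,0,10,0,255],[0,0,0,0,255]]]' >/dev/null;python3 st.py .479 .382 .036 87.7
```

```text
z [-0.032  0.161 -0.986] yaw 86.89 q [ 0.586  0.531 -0.046  0.931  0.152  2.213] v [-0.01 -0.01  0.01  0.   -0.    0.  ] p [0.4806 0.3742 0.0587] F [ 0.4 -0.2 -2.4] w 0.011
pose [0.4806 0.3742 0.0587] yaw 86.89 shift [ 4.  -1.  23.7] turn -0.81 shift after turn [ 7.7 -1.9 22.7]
```

```bash
python3 -m crank '[[[2,0,12,0,255],[2,0,10,0,255],[0,0,0,0,255]]]' >/dev/null;python3 st.py;python3 -m crank '[[[0,0,0,0,120],[0,0,0,0,80],[0,0,0,0,80]]]' >/dev/null;python3 st.py; python3 -m crank '[[[0,0,-20,0,80],[0,0,-40,0,80],[0,0,-40,0,80],[0,0,-30,0,80],[0,0,0,0,80]]]'; python3 wl.py w8
```

```text
z [-0.028  0.164 -0.986] yaw 86.90 q [ 0.598  0.559 -0.056  0.886  0.151  2.225] v [-0.   -0.01  0.01  0.   -0.    0.  ] p [0.4819 0.3833 0.0393] F [ 0.8 -0.5 -2.3] w 0.0111
z [-0.025  0.166 -0.986] yaw 86.95 q [ 0.598  0.557 -0.053  0.886  0.152  2.225] v [-0. -0.  0.  0. -0.  0.] p [0.4831 0.3846 0.0413] F [ 0.   0.6 -0.8] w 0.0583
clock: 16.55
eef_pos: [0.4868, 0.3626, 0.1744]
tool_rot: [0.722, 0.687, 0.049, -0.069]
ft_force: [-0.9, -0.6, -1.0]
grip_width: 0.0587
[0.4868 0.3626 0.1744] yaw 86.97 clock 16.55 F [-0.9 -0.6 -1. ] tilt [-0.0232  0.1671 -0.9857] w 0.058665377479883374
```

View pics/w8.png

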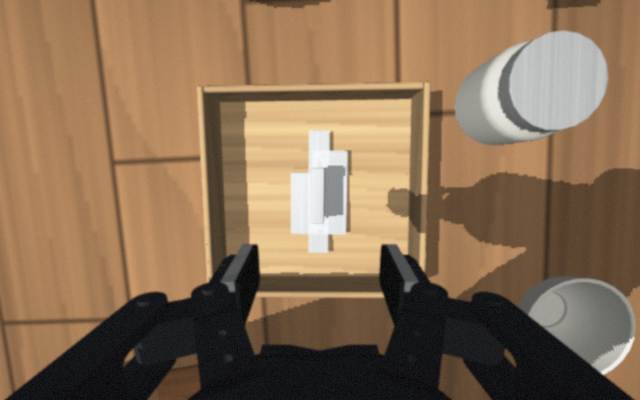

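```bash
python3 st.py .45 .065 .26 87; python3 -m crank '[[[-35,-4,-16,0,80],[-35,-4,-16,0,80],[-35,-4,-16,0,80],[-35,-4,-16,0,80],[-35,-4,-16,0,80],[-35,-4,-16,0,80],[-35,-4,-16,0,80],[-35,-4,-16,0,80],[0,0,0,0,80]]]'; python3 st.py .45 .065 .26 87
```

```text
z [-0.026  0.166 -0.986] yaw 86.96 q [0.564 0.425 0.101 1.179 0.154 2.19 ] v [ 0.01  0.03 -0.04 -0.01 -0.    0.  ] p [0.4859 0.3622 0.1726] F [ 0.2 -0.1  0.5] w 0.0586
pose [0.4859 0.3622 0.1726] yaw 86.96 shift [-280.3  -24.7 -134.4] turn -0.04 shift after turn [-298.7  -20.3  -87.4]
clock: 17.73
eef_pos: [0.4351, 0.0581, 0.2423]
tool_rot: [0.721, 0.687, 0.037, -0.075]
ft_force: [-0.6, -0.1, 0.0]
grip_width: 0.0586
z [-0.049  0.158 -0.986] yaw 86.97 q [ 0.022  0.148 -0.093  1.376  0.16   1.638] v [ 0.03  0.02 -0.03 -0.02  0.02 -0.  ] p [0.4351 0.0581 0.2423] F [-0.6 -0.1  0. ] w 0.0586
pose [0.4351 0.0581 0.2423] yaw 86.97 shift [ 10.4  13.5 -17.1] turn -0.03 shift after turn [  7.7  14.5 -17.7]
```

```bash
python3 -m crank '[[[0,0,0,-10.5,80],[0,0,0,-10.5,80],[0,0,0,-10.5,80],[0,0,0,-10.5,80],[0,0,0,-10.5,80],[0,0,0,-10.5,80],[0,0,0,-10.5,80],[0,0,0,-10.5,80],[0,0,0,-10.5,80],[0,0,0,-10.5,80],[0,0,0,-10.5,80],[0,0,0,-10.5,80]]]'>/dev/null; python3 st.py ; python3 -m crank '[[[0,0,0,-10.5,80],[0,0,0,-10.5,80],[0,0,0,-10.5,80],[0,0,0,-10.5,80],[0,0,0,-10.5,80],[0,0,0,-10.5,80],[0,0,0,-10.5,80],[0,0,0,-10.5,80],[0,0,0,-10.5,80],[0,0,0,-10.5,80],[0,0,0,-10.5,80],[0,0,0,-10.5,80]]]'>/dev/null; python3 st.py
```

```text
z [-0.081  0.162 -0.984] yaw -143.73 q [ 0.044  0.169 -0.119  1.358  0.166 -0.598] v [ 0.02  0.02 -0.02 -0.01  0.   -1.47] p [0.4277 0.069  0.224 ] F [ 0.  -0.3 -0. ] w 0.0588
z [-0.114  0.163 -0.98 ] yaw -13.95 q [ 0.07   0.19  -0.145  1.34   0.171 -2.827] v [ 0.02  0.01 -0.02 -0.01  0.   -1.47] p [0.4192 0.0811 0.2056] F [ 0.3 -0.1  0. ] w 0.059
```

```bash
python3 -m crank '[[[0,0,0,0,80],[0,0,0,0,80],[0,0,0,0,80],[0,0,0,0,80]]]'>/dev/null; python3 st.py ; python3 -m crank '[[[0,0,0,0,80],[0,0,0,0,80],[0,0,0,0,80],[0,0,0,0,80],[0,0,0,0,80],[0,0,0,0,80],[0,0,0,0,80],[0,0,0,0,80]]]'>/dev/null; python3 st.py
```

```text
z [-0.119  0.163 -0.979] yaw -14.21 q [ 0.074  0.194 -0.149  1.338  0.172 -2.819] v [ 0.    0.   -0.   -0.    0.    0.01] p [0.4178 0.0828 0.203 ] F [-0.2  0.3 -0.2] w 0.0582
z [-0.118  0.163 -0.98 ] yaw -14.30 q [ 0.073  0.193 -0.148  1.337  0.172 -2.818] v [ 0. -0.  0.  0. -0. -0.] p [0.4181 0.0826 0.2033] F [ 0.5 -0.  -0. ] w 0.0583
```

```bash
python3 -m crank '[[[0,0,0,-5,80],[0,0,0,-5,80]]]'>/dev/null; python3 st.py ; python3 -m crank '[[[0,0,0,-5,80],[0,0,0,-5,80]]]'>/dev/null; python3 st.py;  python3 -m crank '[[[0,0,0,-5,80],[0,0,0,-5,80]]]'>/dev/null; python3 st.py;  python3 -m crank '[[[0,0,0,-5,80],[0,0,0,-5,80]]]'>/dev/null; python3 st.py
```

```text
z [-0.118  0.163 -0.98 ] yaw -3.98 q [ 0.073  0.193 -0.148  1.337  0.172 -2.998] v [ 0.   -0.   -0.   -0.    0.   -0.71] p [0.4181 0.0826 0.2033] F [-0.4  0.1  0. ] w 0.0586
z [-0.116  0.156 -0.981] yaw 5.50 q [ 0.096  0.19  -0.15   1.332  0.167 -3.142] v [ 0.2  -0.02 -0.02 -0.05 -0.03 -0.02] p [0.4174 0.091  0.2032] F [0.1 0.2 0.5] w 0.0587
z [-0.101  0.124 -0.987] yaw 12.26 q [ 0.215  0.176 -0.163  1.304  0.143 -3.141] v [ 0.47 -0.06 -0.05 -0.11 -0.1  -0.  ] p [0.4099 0.1337 0.2029] F [0.1 0.8 0.2] w 0.0586
z [-0.083  0.093 -0.992] yaw 19.25 q [ 0.337  0.163 -0.174  1.281  0.115 -3.141] v [ 0.49 -0.05 -0.04 -0.09 -0.11 -0.  ] p [0.3969 0.176  0.2028] F [ 0.  -0.4  0.1] w 0.0589
```

```bash
for i in 1 2; do python3 -m crank '[[[0,10,0,-5,80],[0,10,0,-5,80]]]'>/dev/null; python3 st.py ; done
```

```text
z [-0.059  0.055 -0.997] yaw 25.55 q [ 0.447  0.152 -0.19   1.258  0.075 -3.141] v [ 0.44 -0.04 -0.06 -0.09 -0.16 -0.  ] p [0.3817 0.2082 0.2007] F [ 1.  -0.3  0.9] w 0.0586
z [-0.033  0.019 -0.999] yaw 31.90 q [ 0.558  0.143 -0.202  1.243  0.033 -3.141] v [ 0.44 -0.03 -0.04 -0.05 -0.17  0.  ] p [0.363  0.2383 0.1994] F [-0.2 -0.3 -0.5] w 0.0589
```

```bash
python3 -m crank '[[[0,10,0,-5,80]]]'>/dev/null; python3 st.py;python3 -m crank '[[[0,0,0,5,80],[0,0,0,5,80],[0,0,0,5,80],[0,0,0,5,80],[0,0,0,5,80],[0,0,0,5,80],[0,0,0,5,80],[0,0,0,5,80],[0,0,0,5,80],[0,0,0,5,80],[0,0,0,5,80],[0,0,0,5,80]]]'>/dev/null; python3 st.py
```

```text
z [-0.019  0.001 -1.   ] yaw 35.09 q [ 0.613  0.14  -0.206  1.24   0.012 -3.141] v [ 0.45 -0.03 -0.03 -0.03 -0.17 -0.  ] p [0.3525 0.2525 0.1991] F [0.4 0.3 0.6] w 0.0586
z [-0.02   0.001 -1.   ] yaw -26.65 q [ 0.618  0.139 -0.207  1.24   0.013 -2.058] v [-0.    0.   -0.   -0.    0.    0.72] p [0.3505 0.2541 0.1991] F [-0.3  0.2  0.3] w 0.0586
```

```bash
python3 -m crank '[[[0,0,0,8,80],[0,0,0,8,80],[0,0,0,8,80],[0,0,0,8,80],[0,0,0,8,80],[0,0,0,8,80],[0,0,0,8,80],[0,0,0,8,80],[0,0,0,8,80],[0,0,0,8,80],[0,0,0,8,80],[0,0,0,8,80]]]'>/dev/null; python3 st.py;python3 -m crank '[[[0,0,0,8,80],[0,0,0,8,80],[0,0,0,8,80],[0,0,0,8,80],[0,0,0,8,80],[0,0,0,8,80],[0,0,0,8,80],[0,0,0,8,80],[0,0,0,0,80]]]'>/dev/null; python3 st.py .44 -.13 .24 172.5
```

```text
z [-0.022  0.002 -1.   ] yaw -125.88 q [ 0.619  0.139 -0.208  1.241  0.014 -0.326] v [ 0.    0.   -0.    0.   -0.    1.14] p [0.3498 0.2541 0.1991] F [-0.3  0.9 -0.1] w 0.0585
z [-0.023  0.002 -1.   ] yaw 168.01 q [ 0.619  0.139 -0.208  1.242  0.015  0.828] v [-0.  0. -0.  0.  0.  0.] p [0.3493 0.2541 0.1991] F [ 0.2 -0.5  0.4] w 0.0585
pose [0.3493 0.2541 0.1991] yaw 168.01 shift [-167.5 -357.1  -43.6] turn -4.49 shift after turn [-140.  -369.   -40.9]
```

```bash
python3 -m crank '[[[-16,-35,-4,0,0],[-16,-35,-4,0,0],[-16,-35,-4,0,0],[-16,-35,-4,0,0],[-16,-35,-4,0,0],[-16,-35,-4,0,0],[-16,-35,-4,0,0],[-16,-35,-4,-1,0],[-16,-35,-4,-1,0],[-16,-30,-4,-2,0],[0,0,0,0,0],[0,0,0,0,0]]]'>/dev/null; python3 st.py .44 -.13 .24 172.5; python3 wl.py w9
```

```text
z [-0.02   0.003 -1.   ] yaw 174.02 q [-0.273  0.18  -0.056  1.355 -0.002 -0.169] v [-0.01  0.01  0.01 -0.   -0.   -0.01] p [ 0.4453 -0.1255  0.2376] F [-0.3 -0.1 -0.1] w 0.0854
pose [ 0.4453 -0.1255  0.2376] yaw 174.02 shift [ 4.8 -5.  -2.3] turn 1.52 shift after turn [ 4.6 -5.2 -2.4]
[ 0.4453 -0.1255  0.2376] yaw 174.02 clock 29.475 F [-0.3 -0.1 -0.1] tilt [-0.0197  0.0032 -0.9998] w 0.08541606331812848
```

View pics/w9.png

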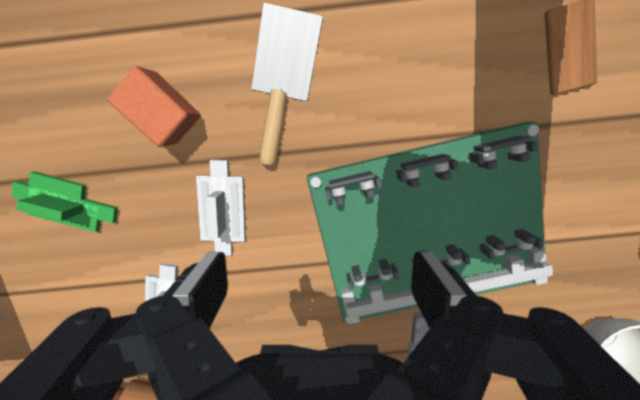

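```bash
python3 meas.py w9 190,155,250,260,.035,.055 ; python3 st.py .4774 -.2522 .10 172.6
```

```text
(190, 155, 250, 260) 521 c 0.4761 -0.2518 size 50.0 12.9 yaw -7.3 z [0.0419 0.0432] mean [ 0.4754 -0.2506]
z [-0.019  0.003 -1.   ] yaw 174.04 q [-0.273  0.18  -0.056  1.355 -0.002 -0.169] v [ 0.01 -0.01 -0.    0.    0.    0.01] p [ 0.4453 -0.1254  0.2377] F [0.7 0.4 0.9] w 0.0853
pose [ 0.4453 -0.1254  0.2377] yaw 174.04 shift [ -47.8 -122.9  136.7] turn 1.44 shift after turn [ -48.1 -121.7  137.7]
```

```bash
python3 -m crank '[[[-12,-30,10,0.5,100],[-12,-30,20,0.5,100],[-12,-30,30,0.5,100],[-11,-30,30,0,100],[0,0,30,0,100],[0,0,0,0,100]]]'>/dev/null; python3 st.py .4768 -.252 .016 172.6; python3 wl.py w10
```

```text
z [-0.017  0.004 -1.   ] yaw 173.38 q [-0.472  0.404 -0.078  1.105 -0.004 -0.357] v [ 0.   -0.03  0.06  0.   -0.   -0.  ] p [ 0.4781 -0.2458  0.1148] F [-0.5  0.9 -0.3] w 0.0522
pose [ 0.4781 -0.2458  0.1148] yaw 173.38 shift [-1.2 -6.5 98.8] turn 0.78 shift after turn [ 0.5 -6.3 98.8]
[ 0.4781 -0.2458  0.1148] yaw 173.38 clock 30.275 F [-0.5  0.9 -0.3] tilt [-0.0171  0.0038 -0.9998] w 0.05222904162235709
```

View pics/w10.png

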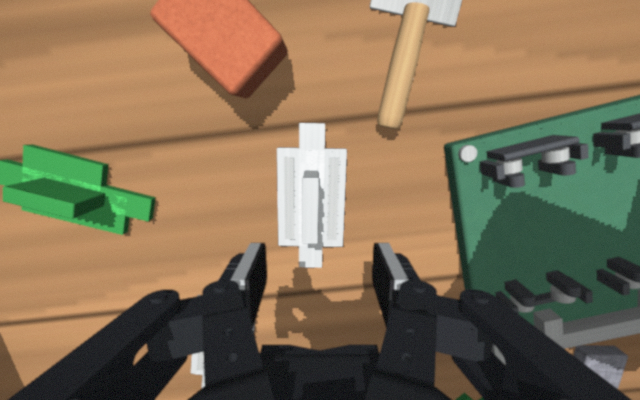

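```bash
python3 -m crank '[[[0,-3,20,0.8,100],[0,-3,20,0,100],[0,0,20,0,100],[0,0,18,0,100],[0,0,6,0,100],[0,0,0,0,100]]]'>/dev/null; python3 st.py .4768 -.252 .016 172.6; python3 wl.py w11
```

```text
z [ 0.004 -0.007 -1.   ] yaw 173.12 q [-0.474  0.481 -0.168  0.915 -0.004 -0.354] v [ 0.01 -0.01  0.01  0.01  0.   -0.  ] p [ 0.4867 -0.2513  0.043 ] F [-0.5 -0.6  0.4] w 0.0519
pose [ 0.4867 -0.2513  0.043 ] yaw 173.12 shift [ 9.9 -1.7 26.9] turn 0.52 shift after turn [ 9.8 -2.  27. ]
[ 0.4867 -0.2513  0.043 ] yaw 173.12 clock 31.075 F [-0.5 -0.6  0.4] tilt [ 0.0042 -0.0069 -1.    ] w 0.051888921341491326
```

View pics/w11.png

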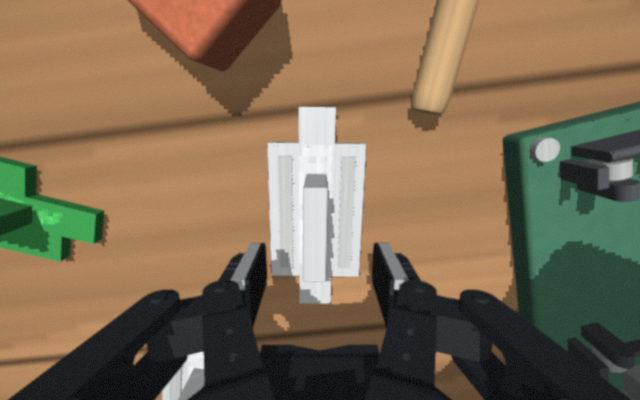

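```bash
python3 -m crank '[[[5,-1,5,0.5,100],[5,-1,8,0,100],[0,0,8,0,100],[0,0,4,0,100],[0,0,0,0,100]]]'>/dev/null; python3 st.py .4768 -.252 .016 172.6; python3 wl.py w12
```

```text
z [ 0.007 -0.008 -1.   ] yaw 172.57 q [-0.485  0.498 -0.219  0.844 -0.004 -0.356] v [ 0.  0.  0. -0.  0. -0.] p [ 0.4769 -0.2529  0.0181] F [ 0.  -0.4  0.1] w 0.0519
pose [ 0.4769 -0.2529  0.0181] yaw 172.57 shift [0.3 0.9 2.1] turn -0.03 shift after turn [0.3 0.9 2.1]
[ 0.4769 -0.2529  0.0181] yaw 172.57 clock 31.75 F [ 0.  -0.4  0.1] tilt [ 0.007  -0.0084 -0.9999] w 0.05186833885371623
```

View pics/w12.png

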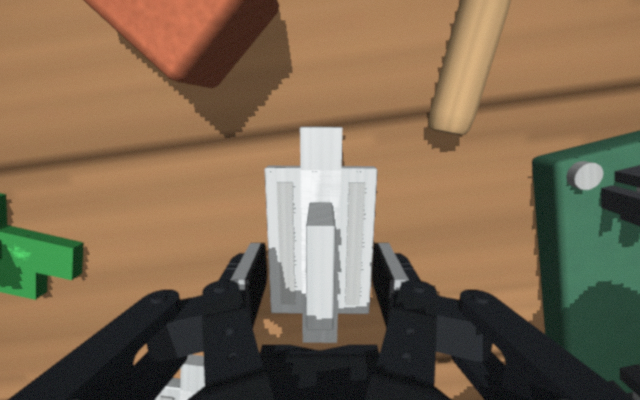

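Rib centred at (320,260) between pads. Grasp and lift.

```bash
python3 -m crank '[[[0,0,0,0,255],[0,0,0,0,255],[0,0,0,0,255],[0,0,0,0,255],[0,0,0,0,255]]]'>/dev/null; python3 st.py; python3 -m crank '[[[0,0,-20,0,255],[0,0,-20,0,255],[0,0,-20,0,255],[0,0,-20,0,255],[0,0,-20,0,255],[0,0,-20,0,255],[0,0,0,0,255],[0,0,0,0,255]]]'>/dev/null; python3 st.py .517 -.0815 .13 187.6; python3 wl.py w13
```

```text
z [ 0.008 -0.009 -1.   ] yaw 172.58 q [-0.485  0.497 -0.218  0.844 -0.004 -0.356] v [ 0. -0. -0. -0. -0. -0.] p [ 0.4777 -0.2532  0.0188] F [-0.  -1.  -0.1] w 0.0113
z [-0.004 -0.003 -1.   ] yaw 172.59 q [-0.484  0.368 -0.073  1.132 -0.005 -0.355] v [-0. -0.  0. -0. -0. -0.] p [ 0.4723 -0.2499  0.1362] F [-0.9  0.6 -2. ] w 0.011
pose [ 0.4723 -0.2499  0.1362] yaw 172.59 shift [-22.6 172.8   5.5] turn -15.01 shift after turn [-66.6 161.    6.2]
[ 0.4723 -0.2499  0.1362] yaw 172.59 clock 33.425 F [-0.9  0.6 -2. ] tilt [-0.0037 -0.0032 -1.    ] w 0.010966410987916187
```

View pics/w13.png

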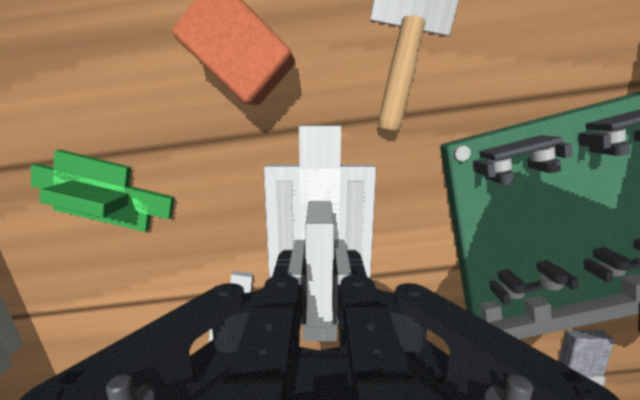

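```bash
python3 -m crank '[[[0,0,0,-5,255],[0,0,0,-5,255],[0,0,0,-5,255],[-13,32,0,0,255],[-13,32,0,0,255],[-13,32,0,0,255],[-13,32,0,0,255],[-13,30,0,0,255],[0,0,0,0,255],[0,0,0,0,255]]]'>/dev/null; python3 st.py .517 -.0815 .10 187.6
```

```text
z [-0.023  0.003 -1.   ] yaw -172.02 q [-1.520e-01  3.600e-01 -1.210e-01  1.112e+00 -1.000e-03 -2.910e-01] v [ 0.01  0.01 -0.01 -0.01  0.01  0.  ] p [ 0.5091 -0.0783  0.1233] F [ 0.1 -0.2 -3. ] w 0.0108
pose [ 0.5091 -0.0783  0.1233] yaw -172.02 shift [-7.9 -4.4 23.1] turn 0.38 shift after turn [-7.4 -4.2 23.3]
```

```bash
python3 -m crank '[[[-4,-2,0,0.4,255],[-4,-2,0,0,255],[0,0,8,0,255],[0,0,8,0,255],[0,0,8,0,255],[0,0,0,0,255],[0,0,0,0,255]]]'>/dev/null; python3 st.py .517 -.0815 .075 187.6; python3 wl.py w14
```

```text
z [-0.026  0.003 -1.   ] yaw -172.71 q [-1.600e-01  4.030e-01 -1.360e-01  1.058e+00 -1.000e-03 -2.880e-01] v [ 0.    0.   -0.01 -0.    0.   -0.  ] p [ 0.5162 -0.0839  0.096 ] F [-0.3  0.8 -2.8] w 0.0106
pose [ 0.5162 -0.0839  0.096 ] yaw -172.71 shift [-1.6  2.2 21. ] turn -0.31 shift after turn [-1.1  2.3 21. ]
[ 0.5162 -0.0839  0.096 ] yaw -172.71 clock 35.6 F [-0.3  0.8 -2.8] tilt [-0.0256  0.0027 -0.9997] w 0.010570944852902659
```

View pics/w14.png

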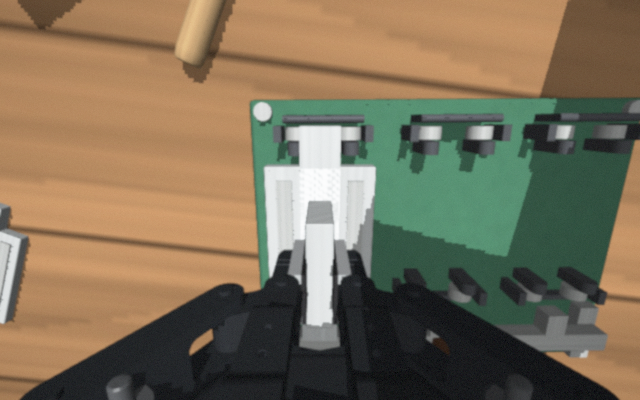

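```bash
python3 - <<'E'
from h import *
c,X=load("w14")
cv2.imwrite("pics/w14c.png",cv2.resize(c["img"][90:200,240:400],None,fx=5,fy=5,interpolation=cv2.INTER_CUBIC))
E
```

```text
(no output)
```

View pics/w14c.png

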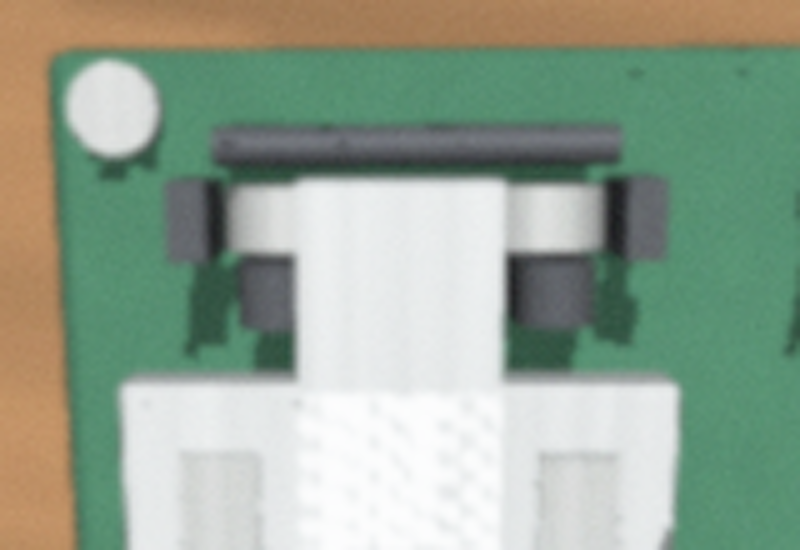

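```bash
python3 -m crank '[[[-1,2,0,0,255],[-1,0.5,6,0,255],[0,0,6,0,255],[0,0,6,0,255],[0,0,4,0,255],[0,0,0,0,255],[0,0,0,0,255]]]'>/dev/null; python3 st.py .517 -.0815 .056 187.4; python3 wl.py w15;python3 - <<'E'
from h import *
c,X=load("w15")
cv2.imwrite("pics/w15c.png",cv2.resize(c["img"][60:210,220:420],None,fx=4,fy=4,interpolation=cv2.INTER_CUBIC))
E
```

```text
z [-0.025  0.003 -1.   ] yaw -172.68 q [-1.540e-01  4.280e-01 -1.640e-01  1.003e+00 -1.000e-03 -2.820e-01] v [-0.  0. -0. -0.  0. -0.] p [ 0.5176 -0.0808  0.0727] F [-0.3  0.7 -3. ] w 0.0107
pose [ 0.5176 -0.0808  0.0727] yaw -172.68 shift [ 0.2 -0.8 16.7] turn -0.08 shift after turn [ 0.6 -0.7 16.7]
[ 0.5176 -0.0808  0.0727] yaw -172.68 clock 36.525 F [-0.3  0.7 -3. ] tilt [-0.0252  0.0026 -0.9997] w 0.010692949854794444
```

View pics/w15c.png

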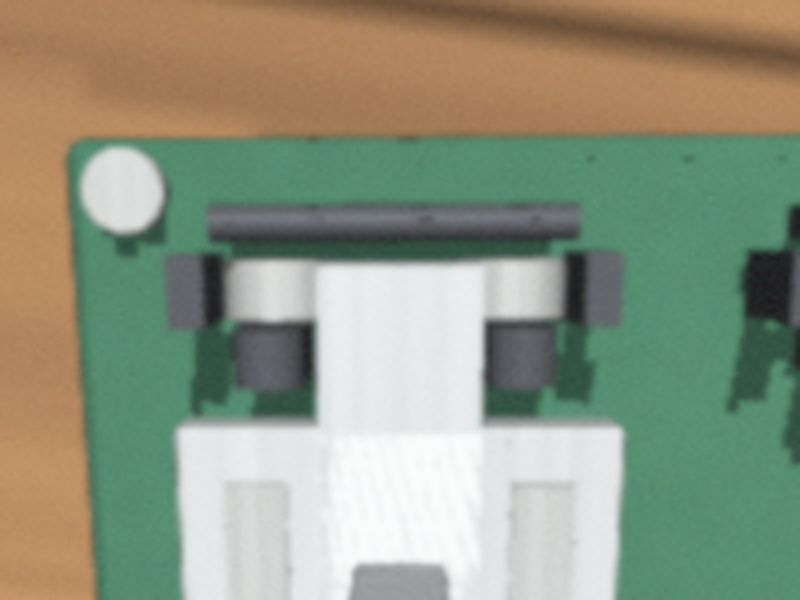

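```bash
python3 -m crank '[[[0,-1,3,0,255],[0,0,4,0,255],[0,0,4,0,255],[0,0,3,0,255],[0,0,0,0,255]]]'>/dev/null; python3 st.py .517 -.0815 .0388 187.4; python3 wl.py w16;python3 - <<'E'
from h import *
c,X=load("w16")
cv2.imwrite("pics/w16c.png",cv2.resize(c["img"][60:210,220:420],None,fx=4,fy=4,interpolation=cv2.INTER_CUBIC))
E
```

```text
z [-0.023  0.003 -1.   ] yaw -172.67 q [-0.156  0.444 -0.182  0.968 -0.    -0.284] v [-0.  0.  0.  0.  0.  0.] p [ 0.518  -0.0815  0.0584] F [ 0.4  0.3 -0.7] w 0.0108
pose [ 0.518  -0.0815  0.0584] yaw -172.67 shift [ 0.5  0.  19.6] turn -0.07 shift after turn [ 1.   0.1 19.6]
[ 0.518  -0.0815  0.0584] yaw -172.67 clock 37.2 F [ 0.4  0.3 -0.7] tilt [-0.0235  0.0033 -0.9997] w 0.010831371829247944
```

View pics/w16c.png

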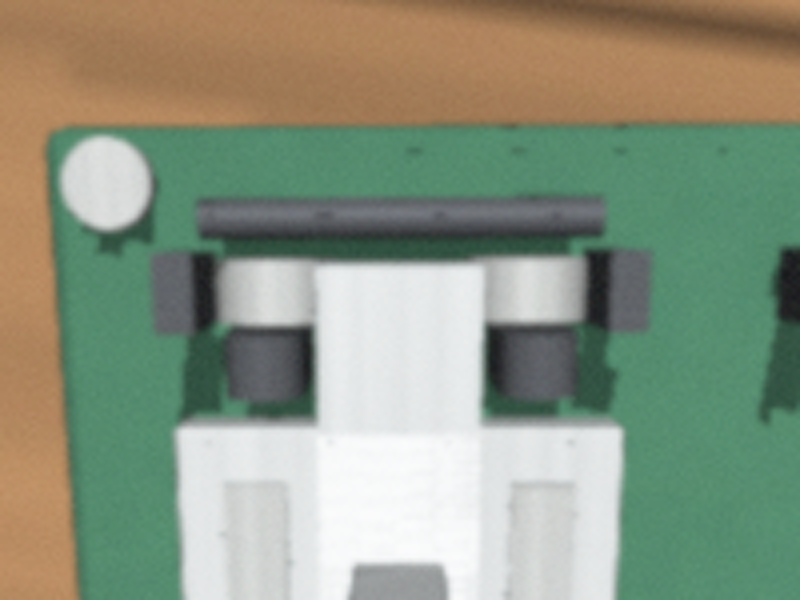

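```bash
python3 -m crank '[[[0,0,5,0,255],[0,0,5,0,255]]]'>/dev/null; python3 st.py; python3 -m crank '[[[0,0,5,0,255],[0,0,5,0,255]]]'>/dev/null; python3 st.py .517 -.0815 .0388 187.4
```

```text
z [-0.017  0.004 -1.   ] yaw -172.61 q [-0.155  0.452 -0.19   0.946  0.001 -0.284] v [ 0.    0.04 -0.04 -0.09  0.   -0.  ] p [ 0.5202 -0.081   0.0513] F [-1.6  2.2  8.7] w 0.0111
z [-0.014  0.004 -1.   ] yaw -172.57 q [-0.155  0.46  -0.2    0.926  0.001 -0.284] v [ 0.    0.04 -0.04 -0.09 -0.   -0.  ] p [ 0.5209 -0.0808  0.0442] F [-2.8  0.5  6.1] w 0.0109
pose [ 0.5209 -0.0808  0.0442] yaw -172.57 shift [ 3.9 -0.2  5.5] turn 0.03 shift after turn [ 4.  -0.2  5.4]
```

```bash
python3 -m crank '[[[2,0,5,0,255],[1,0,5,0,255]]]'>/dev/null; python3 st.py; python3 -m crank '[[[1,0,5,0,255],[0,0,5,0,255]]]'>/dev/null; python3 st.py .517 -.0815 .0388 187.4
```

```text
z [-0.01   0.004 -1.   ] yaw -172.57 q [-0.156  0.461 -0.216  0.904  0.002 -0.286] v [-0.   -0.02 -0.04 -0.05  0.   -0.  ] p [ 0.5191 -0.081   0.0385] F [-17.    4.8  52.9] w 0.0112
z [-0.003  0.003 -1.   ] yaw -172.58 q [-0.156  0.457 -0.224  0.894  0.002 -0.286] v [-0.   -0.01 -0.02 -0.03 -0.    0.  ] p [ 0.5192 -0.081   0.0386] F [-15.1   2.5  37. ] w 0.0109
pose [ 0.5192 -0.081   0.0386] yaw -172.58 shift [ 2.3 -0.2 -0.2] turn 0.02 shift after turn [ 2.3 -0.2 -0.2]
```

```bash
python3 -m crank '[[[0,0,0,0,255],[0,0,0,0,100],[0,0,0,0,100],[0,0,0,0,100]]]'>/dev/null; python3 st.py; python3 -m crank '[[[0,0,-15,0,100],[0,0,-15,0,100],[0,0,-20,0,100],[0,0,-30,0,100],[10,0,-40,0,100],[20,0,-30,0,100],[0,0,0,0,100],[0,0,0,0,100]]]'>/dev/null; python3 st.py; python3 wl.py w17
```

```text
z [-0.002  0.002 -1.   ] yaw -172.62 q [-0.157  0.456 -0.225  0.892  0.001 -0.285] v [-0.    0.01 -0.   -0.   -0.   -0.  ] p [ 0.5192 -0.0816  0.0385] F [-0.3 -0.3 -0.8] w 0.0518
z [ 0.005 -0.    -1.   ] yaw -172.62 q [-1.740e-01  2.500e-01 -6.500e-02  1.251e+00  1.000e-03 -3.030e-01] v [-0.   -0.02  0.01  0.01 -0.    0.  ] p [ 0.491  -0.0862  0.2001] F [-0.2  0.5 -0.4] w 0.0521
[ 0.491  -0.0862  0.2001] yaw -172.62 clock 39.75 F [-0.2  0.5 -0.4] tilt [ 5.e-03 -1.e-04 -1.e+00] w 0.05213203205999231
```

View pics/w17.png

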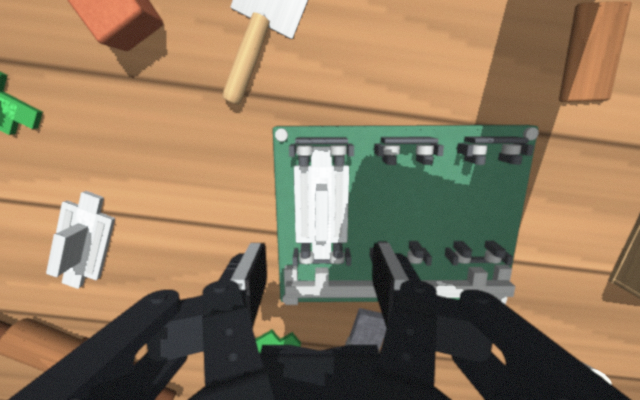

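```bash
python3 meas.py w17 290,150,350,250,.055,.075 40,180,125,295,.035,.055; python3 - <<'E'
from h import *
c,X=load("w17")
s=X[145:260,290:352].reshape(-1,3);s=s[(s[:,2]>.022)&(s[:,2]<.038)]
b=np.array([.517,-.0815]);a=np.radians(7.5);R=np.array([[np.cos(a),np.sin(a)],[-np.sin(a),np.cos(a)]])
q=(s[:,:2]-b)@R.T;m=(abs(q[:,0])<40)&(abs(q[:,1])<.027)
A=np.c_[q[m],np.ones(m.sum())];print("body plane",np.linalg.lstsq(A,s[m,2],rcond=None)[0],m.sum())
E
python3 st.py .6 -.31 .2 164
```

```text
(290, 150, 350, 250) 626 c 0.5174 -0.0803 size 49.9 11.2 yaw 7.2 z [0.062  0.0631] mean [ 0.5162 -0.0808]
(40, 180, 125, 295) 686 c 0.6039 -0.352 size 51.1 13.2 yaw -15.3 z [0.0418 0.0432] mean [ 0.6022 -0.3501]
body plane [-0.00193153  0.0015794   0.02784178] 4296
z [ 0.005 -0.    -1.   ] yaw -172.61 q [-1.740e-01  2.500e-01 -6.500e-02  1.251e+00  1.000e-03 -3.030e-01] v [ 0.    0.02 -0.01 -0.01 -0.    0.  ] p [ 0.4911 -0.0862  0.2   ] F [-0.1 -0.6  0.1] w 0.0522
pose [ 0.4911 -0.0862  0.2   ] yaw -172.61 shift [ -79.2 -235.9    0.6] turn 23.39 shift after turn [-166.4 -185.1    0. ]
```

```bash
python3 -m crank '[[[-11,-35,0,0,100],[-11,-35,0,0,100],[-11,-35,0,0,100],[-11,-35,0,0,100],[-11,-35,0,0,100],[-11,-35,0,0,100],[-5,-30,0,0,100],[0,0,0,6,100],[0,0,0,6,100],[0,0,0,6,100],[0,0,0,4.7,100],[0,0,0,0,100]]]'>/dev/null; python3 st.py .6039 -.352 .1 164.7; python3 wl.py w18
```

```text
z [-0.025  0.015 -1.   ] yaw 164.21 q [-0.494  0.648  0.49   1.441  0.002 -0.218] v [ 0.    0.02 -0.01 -0.   -0.    0.  ] p [ 0.5934 -0.319   0.1757] F [-0.6 -0.2  0.6] w 0.0519
pose [ 0.5934 -0.319   0.1757] yaw 164.21 shift [-21.2 -29.5  74.9] turn -0.49 shift after turn [-18.8 -29.   75.7]
[ 0.5934 -0.319   0.1757] yaw 164.21 clock 41.3 F [-0.6 -0.2  0.6] tilt [-0.0246  0.015  -0.9996] w 0.051945698807505145
```

View pics/w18.png

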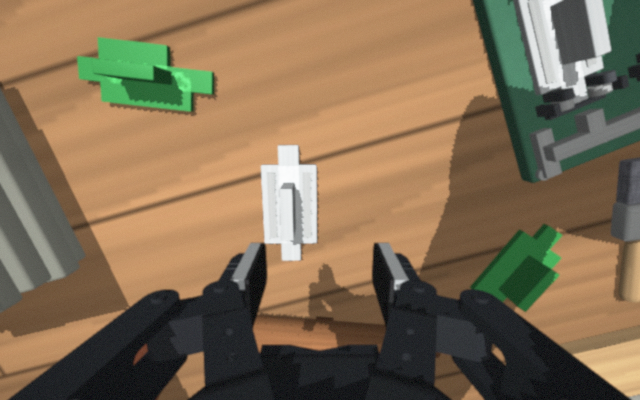

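```bash
python3 meas.py w18 260,140,320,265,.035,.055;  python3 -m crank '[[[-4,-8,0,0,100],[-4,-8,10,0,100],[-4,-8,15,0,100],[0,-5,15,0,100],[0,0,15,0,100],[0,0,10,0,100],[0,0,0,0,100]]]'>/dev/null; python3 st.py .6032 -.352 .016 164.7; python3 wl.py w19
```

```text
(260, 140, 320, 265) 699 c 0.604 -0.3521 size 49.5 12.1 yaw -15.6 z [0.0419 0.0432] mean [ 0.603  -0.3516]
z [-0.029  0.018 -0.999] yaw 164.32 q [-0.534  0.723  0.434  1.316  0.    -0.26 ] v [ 0.   -0.01  0.01 -0.    0.    0.  ] p [ 0.594 -0.351  0.102] F [ 0.1  0.1 -0.2] w 0.0519
pose [ 0.594 -0.351  0.102] yaw 164.32 shift [-11.9   0.7  85.7] turn -0.38 shift after turn [-9.1  1.4 86. ]
[ 0.594 -0.351  0.102] yaw 164.32 clock 42.225 F [ 0.1  0.1 -0.2] tilt [-0.0292  0.0177 -0.9994] w 0.05191820478594084
```

View pics/w19.png

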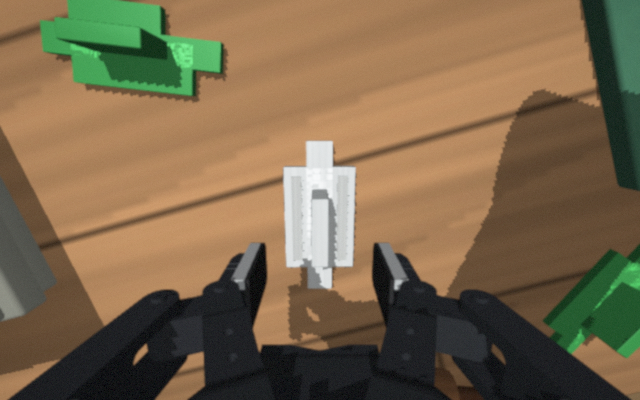

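```bash
 python3 -m crank '[[[-4,0,14,0,100],[-4,0,14,0,100],[0,0,14,0,100],[0,0,14,0,100],[0,0,8,0,100],[0,0,0,0,100]]]'>/dev/null; python3 st.py .604 -.352 .016 164.5
```

```text
z [-0.027  0.017 -0.999] yaw 164.38 q [-5.300e-01  7.840e-01  3.690e-01  1.187e+00  1.000e-03 -2.570e-01] v [-0. -0.  0. -0.  0. -0.] p [ 0.6014 -0.3519  0.0345] F [-0.2 -1.   0.3] w 0.0514
pose [ 0.6014 -0.3519  0.0345] yaw 164.38 shift [-3.1  0.4 18.4] turn -0.12 shift after turn [-2.5  0.6 18.5]
```

```bash
 python3 -m crank '[[[-2,0.5,6,0,100],[-1,0,6,0,100],[0,0,4,0,100],[0,0,0,0,100]]]'>/dev/null; python3 st.py .604 -.352 .016 164.5; python3 wl.py w20
```

```text
z [-0.025  0.015 -1.   ] yaw 164.37 q [-5.280e-01  8.030e-01  3.610e-01  1.159e+00  1.000e-03 -2.550e-01] v [-0.   -0.    0.01 -0.    0.    0.  ] p [ 0.605  -0.3525  0.0186] F [ 0.1 -0.2 -0.2] w 0.0518
pose [ 0.605  -0.3525  0.0186] yaw 164.37 shift [1.  0.2 2.6] turn -0.13 shift after turn [1.1 0.2 2.6]
[ 0.605  -0.3525  0.0186] yaw 164.37 clock 43.525 F [ 0.1 -0.2 -0.2] tilt [-0.0253  0.0154 -0.9996] w 0.051813331353697874
```

View pics/w20.png

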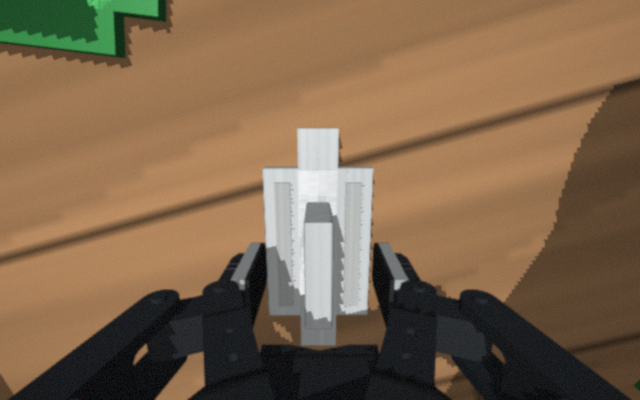

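```bash
python3 -m crank '[[[0,0,0,0,255],[0,0,0,0,255],[0,0,0,0,255],[0,0,0,0,255],[0,0,0,0,255]]]'>/dev/null; python3 st.py; python3 -m crank '[[[0,0,-20,0,255],[0,0,-20,0,255],[0,0,-20,0,255],[0,0,-20,0,255],[0,0,-20,0,255],[0,0,-20,0,255],[0,0,-20,0,255],[0,0,0,0,255],[0,0,0,0,255]]]'>/dev/null; python3 st.py .50 .0028 .15 187.5; python3 wl.py w21
```

```text
z [-0.024  0.014 -1.   ] yaw 164.37 q [-0.528  0.802  0.362  1.159  0.    -0.255] v [-0. -0.  0.  0. -0.  0.] p [ 0.6056 -0.3529  0.0198] F [-0.5  0.2 -0.1] w 0.011
z [-0.04   0.025 -0.999] yaw 164.39 q [-0.528  0.734  0.587  1.471  0.002 -0.255] v [ 0.   -0.    0.01 -0.    0.   -0.  ] p [ 0.6047 -0.3521  0.1532] F [ 0.  -0.3 -2.4] w 0.0107
pose [ 0.6047 -0.3521  0.1532] yaw 164.39 shift [196.  313.4  16.2] turn -23.11 shift after turn [ 57.5 365.5   3.2]
[ 0.6047 -0.3521  0.1532] yaw 164.39 clock 45.325 F [ 0.  -0.3 -2.4] tilt [-0.0397  0.0249 -0.9989] w 0.010676116696608113
```

View pics/w21.png

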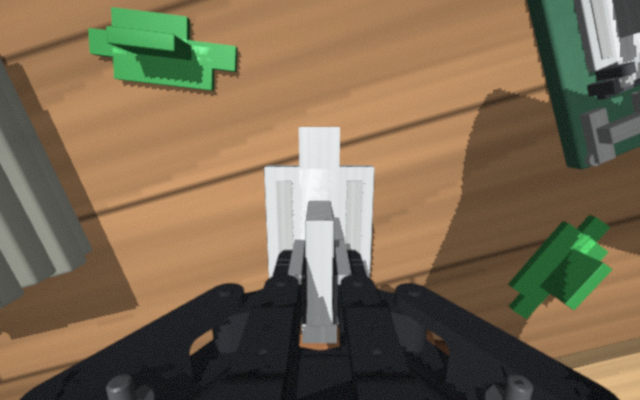

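```bash
python3 -m crank '[[[19,31,0,0,255],[19,31,0,0,255],[19,31,0,0,255],[19,31,0,0,255],[19,31,0,0,255],[19,31,0,0,255],[19,31,0,0,255],[19,31,0,0,255],[19,31,0,0,255],[10,15,0,0,255],[0,0,0,0,255]]]'>/dev/null; python3 st.py .506 .0028 .12 187.4; python3 -m crank '[[[0,0,0,-6,255],[0,0,0,-6,255],[0,0,0,-6,255],[0,0,0,-5,255],[0,0,0,0,255]]]'>/dev/null; python3 st.py .506 .0028 .10 187.4
```

```text
z [-0.058  0.03  -0.998] yaw 164.28 q [-0.036  0.333 -0.077  1.219  0.028  0.238] v [-0.01  0.01 -0.   -0.01 -0.01  0.  ] p [ 0.4998 -0.0094  0.154 ] F [ 0.1 -0.7 -2.9] w 0.0107
pose [ 0.4998 -0.0094  0.154 ] yaw 164.28 shift [-4.9 13.  33.9] turn -23.12 shift after turn [-7.8 11.3 34. ]
z [-0.058  0.027 -0.998] yaw -172.33 q [-0.044  0.338 -0.075  1.217  0.024 -0.178] v [-0.01  0.01  0.   -0.   -0.   -0.  ] p [ 0.501  -0.0148  0.1521] F [-0.5 -0.4 -2.8] w 0.0108
pose [ 0.501  -0.0148  0.1521] yaw -172.33 shift [-10.1  15.   52.2] turn 0.27 shift after turn [-7.2 16.8 52.1]
```

```bash
python3 -m crank '[[[-4,8,10,0,255],[-3,8,15,0.2,255],[0,0,15,0,255],[0,0,12,0,255],[0,0,0,0,255],[0,0,0,0,255]]]'>/dev/null; python3 st.py .506 .0028 .075 187.4; python3 wl.py w22; cat > crop.py <<'E'
import sys
from h import *
n=sys.argv[1];c,X=load(n)
cv2.imwrite(f"pics/{n}c.png",cv2.resize(c["img"][60:210,220:420],None,fx=4,fy=4,interpolation=cv2.INTER_CUBIC))
E
python3 crop.py w22
```

```text
z [-0.061  0.027 -0.998] yaw -172.77 q [-0.006  0.394 -0.156  1.083  0.026 -0.132] v [ 0.    0.01 -0.01 -0.    0.    0.  ] p [0.5024 0.005  0.0948] F [-0.1  0.3 -2.2] w 0.0111
pose [0.5024 0.005  0.0948] yaw -172.77 shift [-4.4 -3.3 19.5] turn -0.17 shift after turn [-3.3 -2.6 19.8]
[0.5024 0.005  0.0948] yaw -172.77 clock 48.125 F [-0.1  0.3 -2.2] tilt [-0.0611  0.0266 -0.9978] w 0.011096606730805968
```

View pics/w22c.png

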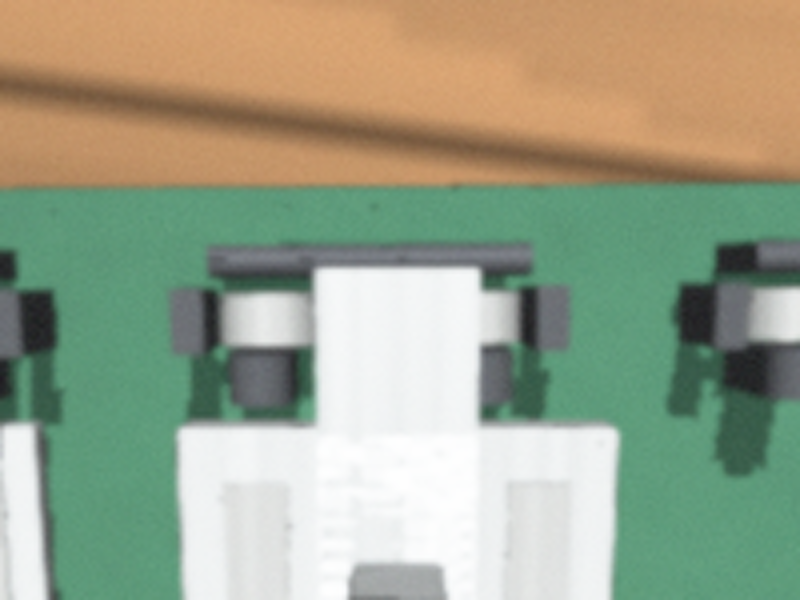

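```bash
python3 -m crank '[[[-3,-2,4,0,255],[-2,-1,6,0,255],[0,0,6,0,255],[0,0,5,0,255],[0,0,0,0,255]]]'>/dev/null; python3 st.py .507 .0028 .056 187.4; python3 wl.py w23; python3 crop.py w23
```

```text
z [-0.059  0.027 -0.998] yaw -172.81 q [-0.01   0.425 -0.172  1.034  0.026 -0.135] v [-0.   -0.    0.01 -0.    0.   -0.  ] p [0.5076 0.0028 0.073 ] F [ 0.1  0.5 -3.8] w 0.011
pose [0.5076 0.0028 0.073 ] yaw -172.81 shift [-0.3 -0.5 17. ] turn -0.21 shift after turn [ 0.6  0.1 17. ]
[0.5076 0.0028 0.073 ] yaw -172.81 clock 48.8 F [ 0.1  0.5 -3.8] tilt [-0.0589  0.0267 -0.9979] w 0.011016459795734663
```

View pics/w23c.png

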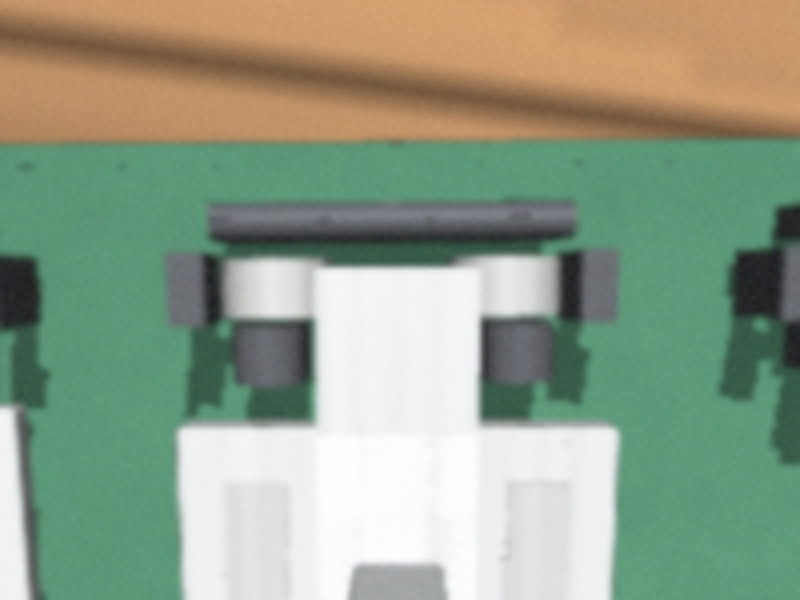

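```bash
python3 -m crank '[[[0,-0.5,4,0,255],[0,0,4,0,255],[0,0,4,0,255],[0,0,3,0,255],[0,0,0,0,255]]]'>/dev/null; python3 st.py .507 .0028 .04 187.4; python3 wl.py w24; python3 crop.py w24
```

```text
z [-0.056  0.029 -0.998] yaw -172.76 q [-0.01   0.44  -0.192  0.995  0.028 -0.136] v [ 0. -0.  0.  0. -0.  0.] p [0.5078 0.0035 0.0581] F [ 0.4  1.6 -2.7] w 0.0104
pose [0.5078 0.0035 0.0581] yaw -172.76 shift [-0.1 -1.3 18.1] turn -0.16 shift after turn [ 0.9 -0.6 18.1]
[0.5078 0.0035 0.0581] yaw -172.76 clock 49.475 F [ 0.4  1.6 -2.7] tilt [-0.0563  0.0286 -0.998 ] w 0.01038325007338688
```

View pics/w24c.png

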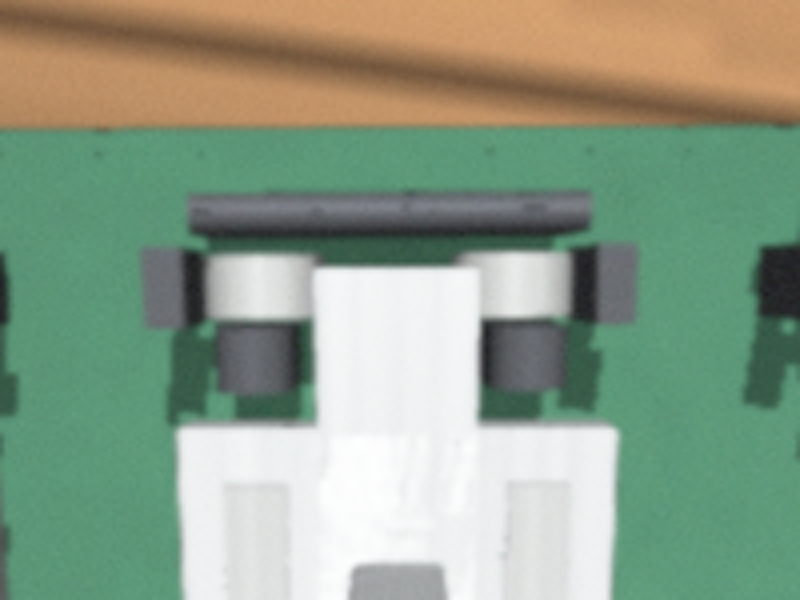

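```bash
python3 -m crank '[[[0,-1,4,0,255],[0,0,5,0,255]]]'>/dev/null; python3 st.py; python3 -m crank '[[[1,0,5,0,255],[1,0,5,0,255]]]'>/dev/null; python3 st.py .507 .0028 .04 187.4
```

```text
z [-0.051  0.029 -0.998] yaw -172.73 q [-0.011  0.447 -0.2    0.976  0.029 -0.138] v [ 0.    0.03 -0.05 -0.08 -0.   -0.  ] p [0.5094 0.0032 0.052 ] F [-5.   0.6 11.5] w 0.0107
z [-0.045  0.029 -0.999] yaw -172.71 q [-0.011  0.45  -0.215  0.951  0.029 -0.138] v [-0.    0.02 -0.06 -0.11 -0.    0.  ] p [0.5094 0.0033 0.0452] F [-1.   0.9  5.8] w 0.0108
pose [0.5094 0.0033 0.0452] yaw -172.71 shift [ 2.2 -0.3  5.3] turn -0.11 shift after turn [ 2.4 -0.1  5.2]
```

```bash
python3 -m crank '[[[2,0,5,0,255],[1,0,5,0,255]]]'>/dev/null; python3 st.py; python3 -m crank '[[[0,0,4,0,255],[0,0,4,0,255]]]'>/dev/null; python3 st.py .507 .0028 .04 187.4
```

```text
z [-0.039  0.03  -0.999] yaw -172.68 q [-0.011  0.451 -0.231  0.928  0.03  -0.138] v [ 0.   -0.02 -0.04 -0.05  0.    0.  ] p [0.5082 0.0037 0.0398] F [-13.8   5.1  49.6] w 0.011
z [-0.034  0.028 -0.999] yaw -172.68 q [-0.01   0.448 -0.235  0.922  0.028 -0.137] v [ 0.   -0.01 -0.02 -0.02 -0.01  0.  ] p [0.5083 0.0036 0.0399] F [-10.7   1.6  28.1] w 0.0109
pose [0.5083 0.0036 0.0399] yaw -172.68 shift [ 1.4 -0.6 -0. ] turn -0.08 shift after turn [ 1.4 -0.6 -0.1]
```

Bottomed at z 0.040 as expected. Release, rise, and check.

```bash
python3 -m crank '[[[0,0,0,0,255],[0,0,0,0,100],[0,0,0,0,100],[0,0,0,0,100]]]'>/dev/null; python3 st.py; python3 -m crank '[[[0,0,-15,0,100],[0,0,-15,0,100],[0,0,-20,0,100],[0,0,-30,0,100],[10,0,-40,0,100],[20,0,-30,0,100],[0,0,0,0,100],[0,0,0,0,100]]]'>/dev/null; python3 st.py; python3 wl.py w25; python3 - <<'E'
from h import *
c,X=load("w25")
for k,b in(("b2",(.5058,.0028)),("b3",(.517,-.0815))):
    a=np.radians(7.5);R=np.array([[np.cos(a),np.sin(a)],[-np.sin(a),np.cos(a)]])
    s=X.reshape(-1,3);q=(s[:,:2]-b)@R.T
    m=(abs(q[:,0])<.038)&(abs(q[:,1])<.026)&(abs(q[:,1])>.009)&(s[:,2]>.015)&(s[:,2]<.05)
    A=np.c_[q[m],np.ones(m.sum())];print(k,"plane",np.linalg.lstsq(A,s[m,2],rcond=None)[0],m.sum())
    m=(abs(q[:,0])<.04)&(abs(q[:,1])<.02)&(s[:,2]>.055)&(s[:,2]<.075)
    print(cv2.minAreaRect((q[m]*1000).astype(np.float32)),np.median(s[m,2]))
E
```

```text
z [-0.035  0.026 -0.999] yaw -172.74 q [-0.011  0.448 -0.237  0.921  0.026 -0.137] v [-0.  0. -0. -0. -0.  0.] p [0.5077 0.0024 0.0396] F [ 0.6 -0.1 -0.6] w 0.0519
z [-0.031  0.025 -0.999] yaw -172.77 q [-0.027  0.251 -0.065  1.287  0.024 -0.154] v [-0.   -0.02  0.01  0.01  0.    0.  ] p [ 0.4842 -0.0059  0.1999] F [-0.2  0.3 -0.3] w 0.0519
[ 0.4842 -0.0059  0.1999] yaw -172.77 clock 52.025 F [-0.2  0.3 -0.3] tilt [-0.0311  0.0253 -0.9992] w 0.05188554823206117
b2 plane [ 0.00216938 -0.00023245  0.02760142] 2256
((1.1104564666748047, 0.7113509178161621), (11.618111610412598, 50.228172302246094), 89.95433044433594) 0.06194717826469501
b3 plane [ 0.00233463 -0.00195964  0.02777954] 2010
((0.6720867156982422, 1.1275839805603027), (49.93742370605469, 12.367630958557129), 0.2610360085964203) 0.061973680785442686
```

View pics/w25.png

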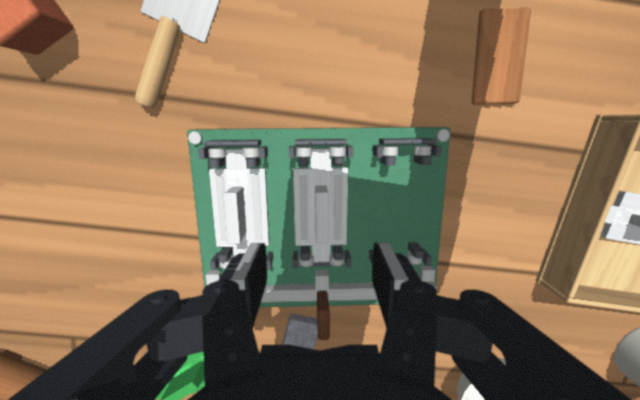

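```bash
python3 - <<'E'
from h import *
c=bot.camera("scene");cv2.imwrite("pics/scene2.png",c["img"])
E
```

```text
(no output)
```

View pics/scene2.png

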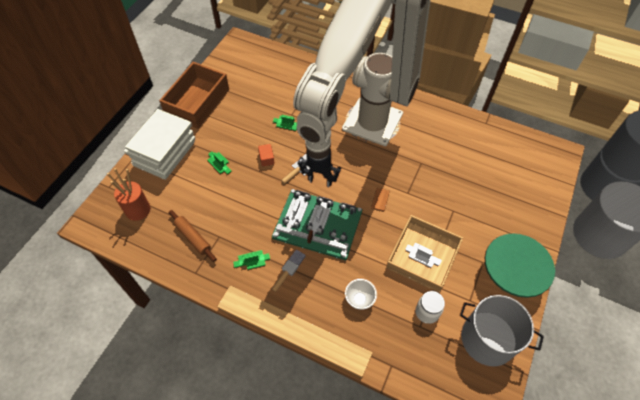

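```bash
python3 st.py .610 .0167 .13 187.5
```

```text
z [-0.032  0.025 -0.999] yaw -172.77 q [-0.027  0.252 -0.065  1.287  0.024 -0.154] v [ 0.    0.01 -0.01  0.   -0.   -0.  ] p [ 0.484  -0.0058  0.1993] F [-0.1  0.1 -0.8] w 0.052
pose [ 0.484  -0.0058  0.1993] yaw -172.77 shift [-129.8    4.6   65.7] turn -0.27 shift after turn [-127.9    5.9   69.3]
```

```bash
python3 -m crank '[[[-26,-1,0,0,100],[-26,0,0,0,100],[-26,0,10,0,100],[-26,0,20,0,100],[-20,0,20,0,100],[0,0,0,0,100],[0,0,0,0,100]]]'>/dev/null; python3 st.py .6105 .017 .055 187.6; python3 wl.py w26
```

```text
z [-0.049  0.025 -0.998] yaw -172.72 q [ 0.006  0.541  0.196  1.274  0.025 -0.121] v [ 0.    0.02 -0.01 -0.    0.    0.  ] p [0.6055 0.0111 0.1341] F [ 0.2  1.  -0.3] w 0.0518
pose [0.6055 0.0111 0.1341] yaw -172.72 shift [-9.3  2.8 78.9] turn -0.32 shift after turn [-5.7  5.2 79.1]
[0.6055 0.0111 0.1341] yaw -172.72 clock 53.0 F [ 0.2  1.  -0.3] tilt [-0.0487  0.0252 -0.9985] w 0.051787921363049966
```

View pics/w26.png

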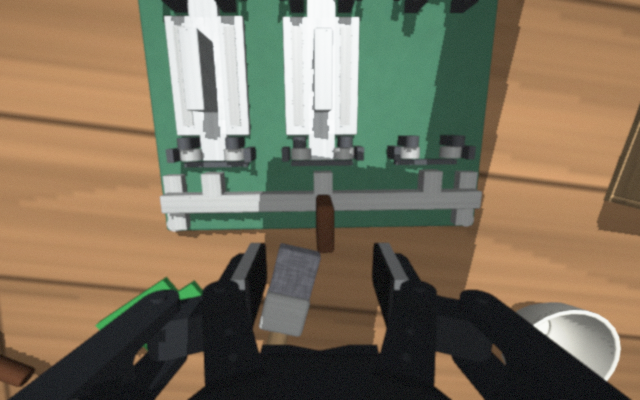

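```bash
python3 -m crank '[[[-4,2,12,0.3,100],[-3,1,14,0,100],[0,0,14,0,100],[0,0,14,0,100],[0,0,0,0,100]]]'>/dev/null; python3 st.py .6105 .017 .057 187.6; python3 wl.py w27
```

```text
z [-0.048  0.025 -0.999] yaw -173.06 q [ 0.014  0.591  0.125  1.152  0.026 -0.107] v [ 0.   -0.01  0.01 -0.   -0.   -0.  ] p [0.6085 0.0164 0.0774] F [-0.   0.4 -0.2] w 0.052
pose [0.6085 0.0164 0.0774] yaw -173.06 shift [-3.  -0.3 20.3] turn -0.66 shift after turn [-2.1  0.3 20.4]
[0.6085 0.0164 0.0774] yaw -173.06 clock 53.675 F [-0.   0.4 -0.2] tilt [-0.048   0.0252 -0.9985] w 0.05203563431577679
```

View pics/w27.png

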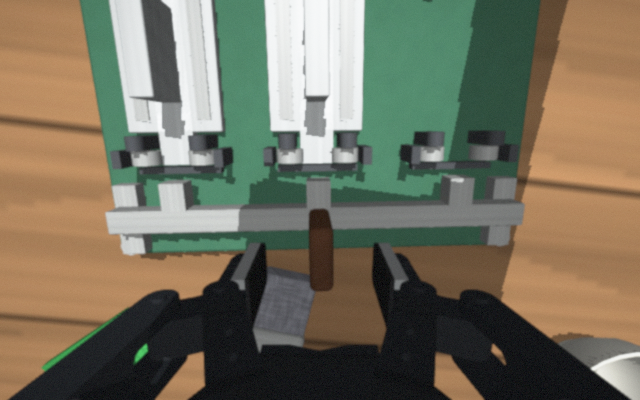

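```bash
python3 -m crank '[[[-1,0,8,-0.6,100],[-1,0,8,0,100],[0,0,3,0,100],[0,0,0,0,100]]]'>/dev/null; python3 st.py .6105 .017 .057 187.6; python3 -m crank '[[[0,0,0,0,255],[0,0,0,0,255],[0,0,0,0,255],[0,0,0,0,255],[0,0,0,0,255]]]'>/dev/null; python3 st.py .6105 .017 .057 187.6; 
```

```text
z [-0.044  0.025 -0.999] yaw -172.43 q [ 0.015  0.61   0.106  1.111  0.026 -0.117] v [ 0.  0.  0. -0. -0. -0.] p [0.6113 0.0171 0.0589] F [ 0.9  0.7 -0.2] w 0.0518
pose [0.6113 0.0171 0.0589] yaw -172.43 shift [ 0.7 -0.1  1.9] turn -0.03 shift after turn [ 0.8 -0.   1.9]
z [-0.043  0.025 -0.999] yaw -172.33 q [ 0.017  0.609  0.107  1.112  0.025 -0.117] v [ 0.  0. -0. -0. -0. -0.] p [0.6115 0.018  0.0596] F [-0.1  2.9 -0.7] w 0.0109
pose [0.6115 0.018  0.0596] yaw -172.33 shift [ 1.  -1.   2.6] turn 0.07 shift after turn [ 1.1 -0.9  2.6]
```

Gripped. Push shut: 20 mm along tool +x (toward robot).

```bash
python3 -m crank '[[[6,0,0,0,255],[6,0,0,0,255],[6,0,0,0,255]]]'>/dev/null; python3 st.py; python3 -m crank '[[[6,0,0,0,255],[5,0,0,0,255],[3,0,0,0,255]]]'>/dev/null; python3 st.py .5917 .0154 .059 187.6
```

```text
z [-0.04   0.025 -0.999] yaw -172.32 q [ 0.014  0.576  0.048  1.083  0.025 -0.12 ] v [-0.01 -0.09 -0.16 -0.07  0.   -0.01] p [0.5945 0.0158 0.0596] F [ 3.   3.8 -3.8] w 0.0109
z [-0.015  0.028 -0.999] yaw -172.31 q [ 0.011  0.554  0.009  1.041  0.029 -0.123] v [-0.   -0.03 -0.05 -0.07  0.   -0.01] p [0.592  0.0155 0.0597] F [ 12.8   5.1 -11.2] w 0.0107
pose [0.592  0.0155 0.0597] yaw -172.31 shift [ 0.3 -0.   0.7] turn 0.09 shift after turn [ 0.3 -0.   0.7]
```

```bash
python3 -m crank '[[[0,0,0,0,255],[0,0,0,0,100],[0,0,0,0,100],[0,0,0,0,100],[0,0,-15,0,100],[0,0,-30,0,100],[20,0,-40,0,100],[30,0,-30,0,100],[30,0,-30,0,100],[20,0,0,0,100],[0,0,0,0,100],[0,0,0,0,100]]]'>/dev/null; python3 st.py; python3 wl.py w28; python3 - <<'E'
from h import *
c,X=load("w28")
b=np.array([.5058,.0028]);a=np.radians(7.5);R=np.array([[np.cos(a),np.sin(a)],[-np.sin(a),np.cos(a)]])
s=X.reshape(-1,3);q=(s[:,:2]-b)@R.T
m=(q[:,0]>.05)&(q[:,0]<.14)&(abs(q[:,1])<.03)&(s[:,2]>.068)&(s[:,2]<.1)
print("handle bed mm",cv2.minAreaRect((q[m]*1000).astype(np.float32)),m.sum())
for d in(0,-.085):
    m=(abs(q[:,0])<.038)&(abs(q[:,1]-d)<.026)&(abs(q[:,1]-d)>.009)&(s[:,2]>.015)&(s[:,2]<.05)
    A=np.c_[q[m],np.ones(m.sum())];print("plane",np.linalg.lstsq(A,s[m,2],rcond=None)[0],m.sum())
E
```

```text
z [-0.007  0.028 -1.   ] yaw -172.48 q [-0.026  0.238 -0.028  1.312  0.028 -0.157] v [-0.   -0.01 -0.    0.01 -0.   -0.  ] p [ 0.4928 -0.0044  0.22  ] F [ 0.1 -0.8  0.2] w 0.052
[ 0.4928 -0.0044  0.22  ] yaw -172.48 clock 57.1 F [ 0.1 -0.8  0.2] tilt [-0.0073  0.0278 -0.9996] w 0.0519970153411446
handle bed mm ((83.59303283691406, 0.9842634201049805), (11.610328674316406, 33.74888610839844), 89.2337875366211) 411
plane [0.00137378 0.00219298 0.02763137] 2045
plane [ 0.0031062  -0.00195668  0.02756867] 1872
```

View pics/w28.png

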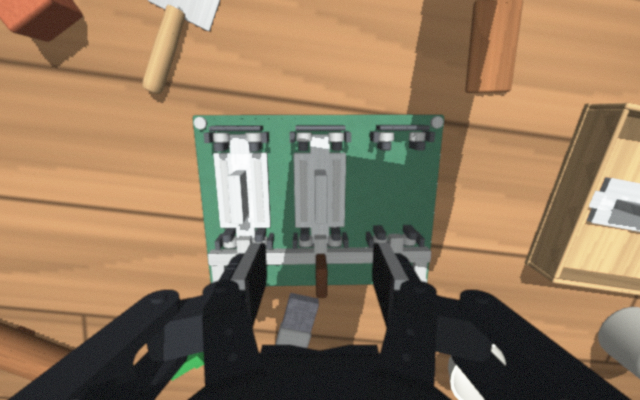

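```bash
python3 -c "
from workcell import bot
print(bot.job_done())"
```

```text
the job is handed in; nothing more can be done
None
```

The job is done and handed in at about 57 s of the 210 s allowed. The hand-in gives no verdict, so I don't know the official result.

- **Keeper opened:** I drew the comb about 20 mm to its stop.
- **Worn plate:** only one was present, in bracket 3. I pulled it out and laid it flat in the middle of the crate, turned across the crate (rib along its y).
- **Good plates:** two were present; the green look-alikes were left alone. I pressed one into bracket 3 and one into bracket 2, and the wrist force peaked at about 53 N. The second had been knocked a few centimetres aside during the run, so I measured it again before picking it up.
- **Keeper shut:** I slid it back to its stop.

**Last checks:**
- Both good plates measure flat to under 0.005 rad. Their tops are 27.6 mm above the bench against 28 mm expected, and they sit within about 1.5 mm of their bracket centres.
- The handle reads 83.6 mm from the middle bracket's centre, against 85 mm when shut. That 1.4 mm difference is within the camera's accuracy, and the wrist position when it stopped matched the starting position.
- The other things on the bench look unmoved by eye, and the gripper is touching nothing.

**One fault on the way:** while carrying the worn plate, the last joint reached its range limit and the tool tilted about 9°. I let go of the plate just above the crate floor and it settled flat. I then straightened the tool before picking up the good plates.

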